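# Pin the specimen clamp shut

## Task

Close the specimen clamp: swing its steel strap into the fork, feel for the place where the loose eye at its end lines up with the fork's holes, and push the long pin from the stand down through fork and eye, past the spring catch, until its head sits fully home inside the collar on top of the fork. Then let go. Leave the short pin in the stand and do not disturb the round puck, the beaker or the jar.

Things in the scene. Friction and masses are not known exactly. Their poses are not given: they have to be found in the camera images.
- clamp: Specimen clamp, fixed to the bench: grey base plate 100 x 250 x 12 mm; steel hinge post at one end (y = -90 mm), steel fork at the other (y = +90 mm). Origin under the middle of the base at bench height; y from hinge post to fork, x across, z up. Fork: two level cheeks 46 x 46 mm, bottom one 30 to 42 mm and top one 56 to 68 mm above the bench, joined by a web on the far +y side only.
- fork_hole (a point): Centre of the pin's seat: top mouth of the vertical 13.5 mm hole through both cheeks of the fork, 68 mm above the bench; axes as the clamp's. A spring catch in the bottom cheek grips the pin once its foot is below about 36 mm above the bench: it does not fall home, the last part needs a push of 5 to 20 N.
- collar_top (a point): Point on the hole's axis level with the rim of the collar round the seat, 75 mm above the bench. Collar: inner diameter 30, outer 40, 7 mm high; too narrow for gripper fingers beside the pin's head, so the last few mm are pushed from on top.
- strap (a joint): Angle of the steel strap about the vertical hinge axis (rad). 0: strap points straight at the fork hole; positive: swung out to the clamp's -x side (anticlockwise from above). Range -0.3 to 1.1, no stop at 0, stays where left. The eye sits on a short loose end link pivoted 125 mm from the hinge axis; with the link off to one side the eye lines up at some strap angle between about -0.07 and 0.07.
- strap_knob (a point): Centre of the top of the strap's upright grey plastic knob, 16 mm diameter, 30 mm high, 95 mm from the hinge axis; top 84 mm above the bench, strap's top face 54 mm.
- link_pivot (a point): Pivot of the end link on the strap, 54 mm above the bench. The link (10 mm thick, 44 to 54 mm above the bench) is stiff but swings up to 0.2 rad either way; its eye, a slot 14 mm wide and 17 mm long in a plate 40 mm wide, is 55 mm beyond the pivot, so up to 11 mm to either side of the strap's line. Where it sits is not given. A pin resting on it drops in when the strap is swept slowly.
- long_pin: Long steel headed pin, standing head up in the stand. Origin at the tip of its foot, z along it towards the head. Shank 12 mm diameter, 48 mm long, tapering to 8 mm over the lowest 3 mm; head 24 mm diameter and 10 mm high (48 to 58 mm above the origin). In the stand its head stands 26 mm clear of the stand's top.
- long_pin_seat (a point): Centre of the underside of the long pin's head, 48 mm above its foot; it meets fork_hole when the pin is home (head top then 78 mm above the bench, 3 mm above the collar).
- short_pin: Short steel pin of the same head and diameter in the stand's other hole; shank 26 mm, head only 4 mm clear of the stand. Too short for the clamp; stays there. Origin at its foot.
- stand: Aluminium block fixed to the bench, 50 x 130 x 30 mm, origin at the centre of its underside, y along its length; two holes 22 mm deep at y = -40 and +40 mm hold the pins, foot 8 mm above the bench. Either pin may be in either hole.
- puck: Bystander: reddish-brown round resin-mounted specimen, 32 mm diameter, 20 mm high; origin at its underside.
- beaker: Bystander: glass beaker, 70 mm diameter, 90 mm high; origin at its underside.
- jar: Bystander: amber jar, 60 mm diameter, 90 mm high; origin at its underside.

How it is judged:
On the way, in this order (a step that is already met when the one before it is completed fails the run):
1. the strap is swung into the fork (within 0.078 rad of straight) (value of joint strap between -0.078 and 0.078 rad), for 0.1 s.
2. the long pin's foot has passed through the top cheek and the strap's eye (all of step 1 and z of long_pin in the frame of fork_hole below -0.026 m and horizontal distance between long_pin and fork_hole below 0.004 m), for 0.1 s.
At the end, for the whole second after the job is handed in: Long pin through fork and eye, head underside within 2 mm of its seat, within 3 mm of centre, within 0.08 rad of the hole axis, at rest; strap within 0.078 rad of straight (so the pin is in its eye); short pin in the stand; puck, beaker, jar within 30 mm of their starts, not tipped (all of step 1 and z of long_pin_seat in the frame of fork_hole between -0.003 and 0.002 m and horizontal distance between long_pin_seat and fork_hole below 0.003 m and angle between the z axis of long_pin and the z axis of fork_hole, either way round below 0.08 rad and linear speed of long_pin below 0.02 m/s and horizontal distance between short_pin and stand below 0.05 m and height (world z) of short_pin below 0.012 m); the robot touches nothing.
It fails at once if the puck is shoved or knocked over (distance of puck from where it was at the start of the episode above 0.03 m or angle between puck's own z axis and vertical above 0.5 rad).
It fails at once if the beaker is shoved or knocked over (distance of beaker from where it was at the start of the episode above 0.03 m or angle between beaker's own z axis and vertical above 0.5 rad).
It fails at once if the jar is shoved or knocked over (distance of jar from where it was at the start of the episode above 0.03 m or angle between jar's own z axis and vertical above 0.5 rad).
It fails at once if the short pin is pulled out of the stand (height (world z) of short_pin above 0.028 m).
It also fails if it takes over 72 s, if anything falls off the work surface, if the arm or the gripper's body presses on something with over 40 N, if the wrist force passes 120 N, or if a joint passes its speed limit or range.

## Robot

A 6-joint arm with a two-finger parallel gripper is mounted at the origin on the work surface. World frame = base frame: x ahead of the robot, y to its left, z up, the work surface at z = 0. Lengths are in m, angles in rad, forces in N, time in s.
With the tool pointing down it reaches from about 0.25 to 0.775 m from the base axis. Payload 4 kg.
Tool frame: the origin (TCP) lies at the centre of the arm's flange, where the gripper is bolted on; the fingertips stand 199 mm ahead of it and the grasp point (between the pads) lies 180 mm ahead of it; z points along the fingers, y is the direction in which the jaws open and shut (so a half turn about z gives the same grasp; the last joint's range is limited). The gripper opens to 94 mm and grips with 3 to 60 N. Pads are 16 mm wide; open, the fingers measure 119 mm over their backs; the gripper's body (75 mm by 177 mm) begins 78 mm behind the grasp point.
Start: joints at [-0.103, 0.087, 1.371, -0, 1.684, -0.103], TCP at [0.55, -0, 0.405] pointing down, gripper open.
Joint ranges: [-3.1, 3.1], [-0.76, 2.03], [0.27, 2.55], [-1.08, 4.22], [0.17, 2.65], [-2.57, 2.57]. Speed limits (rad/s): [2.79, 2.79, 3.14, 3.14, 3.14, 3.14].

## Interface

Orientations are given as a unit quaternion [w, x, y, z].
In Python, from station import telemetry, viewer, workorder, models gives the robot as it stands. The module is installed in compiled form; this text tells all that it offers.
- The arm moves only by the tool move_arm, never from a script. Its argument "increments" is one flat list of numbers, 6 for each row, row after row: the shift along the tool's x, y, z in mm, then the turn, a rotation vector about the tool's x, y, z in degrees. In form: [x, y, z, rx, ry, rz, x, y, z, rx, ry, rz, ...]. A call has 1 to 8 rows; each row shifts and turns the pose as measured when the row begins, along the tool's axes as they then stand; what a row does not reach is not made up. A row lasts 1/12 s, in which the tool goes at most 41.7 mm and 7.16 degrees, less where a joint would pass 70% of its speed; a pose out of reach is approached as far as the arm can. A call is refused whole if a number of a shift passes 41.7 or a number of a turn 7.16, either way. A call with a gripper value outside its range is refused whole. "jaw" is the closure, from -1 (fully open) to 1 (shut), set as the call begins (left out, the last holds). The fingers move at their own pace and stop on an object; "newtons" is the grip in N (left out, the last holds). Time passes only in rows, so rows that do not move let the fingers close. It gives the time, the measured TCP pose, the force and the opening at its end, in the units of the state.
- telemetry.observe(): the state, without advancing time (a new reading comes with each control period).
- viewer.get_image(name): name is "scene" or "side" or "wrist"; returns the picture (420x560x3 uint8, red, green, blue); there is no depth.
- viewer.camera_model(name): a dict with "fx", "fy", "cx", "cy" (pixels), "world_from_camera" (4x4, takes a point from camera to world coordinates); the wrist camera has in their place "T_tool_cam" (4x4, takes a point from camera to tool coordinates, whose origin is the TCP and whose axes are the flange's). Camera axes: x right, y down, z forward; pixel columns grow to the right and rows downward; lengths in m; the calibration is good to about 2 mm. A picture is of the moment at which its call begins: read the wrist's pose just before it. camera_model takes no time and is no camera call.
- workorder.job_done(): hands the job in, once; it reports no verdict.
Trained networks look in the newest picture that a camera, given by its name, has taken for a name from the list of things; names that differ only in an ending like _2 or _b are one class to them, and where a whole thing is asked for, a point or a joint stands for the part that bears it (a point fixed in the world has none). Each returns a list of dicts, best first, with "confidence" (0 to 1); they miss things now and then, are a little off and sometimes report something else, mostly with a low value. They report only what shows in the picture. A call takes as long as a camera call.
- models.trace(camera, query): "pixels" (420x560 bool, what is visible of it) and "pixel" ([column, row] in pixels, amid what is visible of it).
The state is a dict: "time_s": time; "q": joint angles; "joint_velocities": joint speeds; "effort": joint torques, N m; "tcp_pos": TCP position; "tcp_rot": TCP orientation; "contact_force": force on the tool from outside, world axes, zero at the start; "torque": the same for the moment, N m; "width": finger opening in m.
Only numpy, scipy, OpenCV 4.12 (cv2) and the standard library are available. Lean on these libraries where they do the work, as an engineer would, in place of code of your own. Each camera call takes 0.05 s, during which the arm holds its last target. There are 200 camera calls.

## Working session

There is one attempt and no reset: what is moved stays moved. The work goes in short steps, Python scripts to look and compute and a tool call to move; the robot and the scene stay as the last step left them, time stands still between calls to the robot, and variables do not carry over. Pictures are saved under pics/ and viewed, about 8 in all and at most 12, crops included, and the job is handed in when it is done.

Besides the shell and the picture viewer there is one more tool, called after ">>>" as name(argument=value, ...) on one line, values as JSON. move_arm: Moves the arm, as the interface text tells. Its arguments: {"type":"object","properties":{"increments":{"type":"array"},"jaw":{"type":"number"},"newtons":{"type":"number"}},"required":["increments"]}

```bash
mkdir -p pics && cat > h.py <<'E'
import numpy as np, cv2
from station import telemetry, viewer, workorder, models
from scipy.spatial.transform import Rotation as R
def T_tool():
    s=telemetry.observe();T=np.eye(4);q=s["tcp_rot"];T[:3,:3]=R.from_quat([q[1],q[2],q[3],q[0]]).as_matrix();T[:3,3]=s["tcp_pos"];return T
def cam(n):
    m=viewer.camera_model(n);W=np.array(m["world_from_camera"]) if "world_from_camera" in m else T_tool()@np.array(m["T_tool_cam"])
    return m,W
def unproj(n,px,z,mw=None):
    m,W=mw or cam(n);d=W[:3,:3]@np.array([(px[0]-m["cx"])/m["fx"],(px[1]-m["cy"])/m["fy"],1]);o=W[:3,3];return o+d*(z-o[2])/d[2]
def proj(n,p,mw=None):
    m,W=mw or cam(n);c=np.linalg.inv(W)@np.append(p,1);return np.array([m["fx"]*c[0]/c[2]+m["cx"],m["fy"]*c[1]/c[2]+m["cy"]])
def snap(n,f):
    mw=cam(n);im=viewer.get_image(n);cv2.imwrite("pics/"+f,im[:,:,::-1]);return im,mw
E
python3 - <<'E'
from h import *
s=telemetry.observe();print({k:np.round(v,3) for k,v in s.items()})
ims=[]
for n in ["scene","side","wrist"]:
    im,(m,W)=snap(n,n+"0.png");print(n,W.round(3).tolist(),m["fx"],m["cx"],m["cy"])
    im=im.copy()
    for q in ["clamp","strap","strap_knob","long_pin","short_pin","stand","puck","beaker","jar","link_pivot"]:
        r=models.trace(n,q)
        print(n,q,[(round(d["confidence"],2),np.round(d["pixel"]).tolist(),int(d["pixels"].sum())) for d in r[:2]])
    ims.append(im)
h=cv2.resize(np.hstack([ims[0],ims[1]]),(800,300));cv2.imwrite("pics/a.png",h[:,:,::-1])
E
```

```text
{'time_s': np.float64(0.0), 'q': array([-0.103,  0.088,  1.372, -0.   ,  1.684, -0.103]), 'joint_velocities': array([ 0.001, -0.   ,  0.001, -0.001,  0.001, -0.   ]), 'effort': array([ 1.0000e-03, -3.4018e+01, -3.0242e+01,  7.2000e-02,  3.3000e-02,
       -0.0000e+00]), 'tcp_pos': array([0.55 , 0.   , 0.404]), 'tcp_rot': array([-0.001,  0.707,  0.707, -0.001]), 'contact_force': array([ 0.419, -0.348, -0.046]), 'torque': array([ 0.026, -0.03 , -0.055]), 'width': np.float64(0.094)}
scene [[0.32, 0.637, -0.701, 1.325], [0.947, -0.208, 0.243, -0.291], [0.009, -0.742, -0.67, 0.808], [0.0, 0.0, 0.0, 1.0]] 513.1831975622478 280.2179707572476 219.03144867338844
scene clamp [(0.87, [188.0, 259.0], 5972)]
scene strap [(0.74, [180.0, 236.0], 1317)]
scene strap_knob [(0.65, [174.0, 232.0], 1386)]
scene long_pin [(0.68, [361.0, 198.0], 59)]
scene short_pin [(0.39, [392.0, 194.0], 78)]
scene stand [(0.9, [370.0, 211.0], 1116)]
scene puck [(0.5, [274.0, 203.0], 163)]
scene beaker [(0.67, [359.0, 268.0], 1499), (0.5, [191.0, 257.0], 5858)]
scene jar [(0.72, [253.0, 304.0], 1466)]
scene link_pivot [(
[... 660 characters left out ...]
vot [(0.65, [357.0, 204.0], 620)]
wrist [[1.0, -0.0, 0.0, 0.549], [-0.0, -0.968, -0.252, 0.073], [0.0, 0.252, -0.968, 0.384], [0.0, 0.0, 0.0, 1.0]] 318.5783294629243 277.6219150702639 208.92041702066413
wrist clamp [(0.96, [274.0, 314.0], 7310)]
wrist strap [(0.79, [233.0, 368.0], 1483)]
wrist strap_knob [(0.69, [234.0, 371.0], 1542)]
wrist long_pin [(0.76, [243.0, 11.0], 481)]
wrist short_pin [(0.21, [271.0, 313.0], 7579)]
wrist stand [(0.77, [252.0, 31.0], 2019)]
wrist puck [(0.62, [173.0, 188.0], 689), (0.32, [245.0, 10.0], 461)]
wrist beaker [(0.65, [454.0, 108.0], 6533)]
wrist jar [(0.81, [438.0, 290.0], 521), (0.47, [234.0, 370.0], 1552)]
wrist link_pivot [(0.69, [234.0, 367.0], 1535)]
```

View pics/scene0.png

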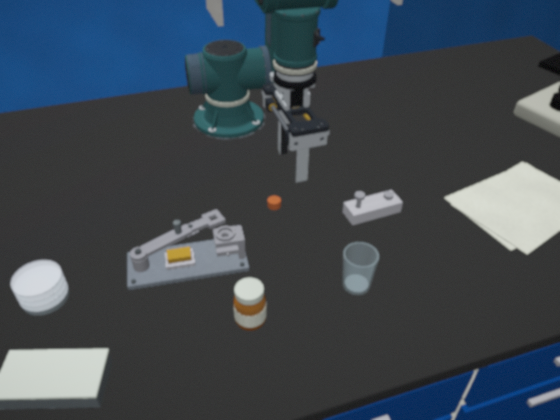

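View pics/wrist0.png

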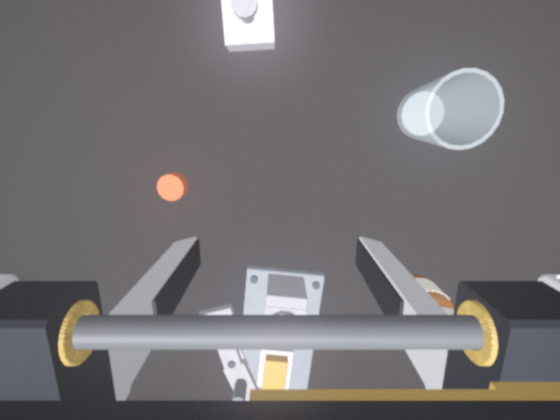

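The scene picture shows the clamp at about (188,259), with its hinge post at (140,260), the fork collar at (228,236) and the knob at (177,226). The long pin's head is at (360,197), the short pin at (390,196) and the puck at (274,202). The wrist picture shows the near end of the stand with the long pin at (244,8) and the fork partly hidden behind the gripper.

```bash
python3 - <<'E'
from h import *
for n,l in {"scene":[("hinge",(140,252),.06),("collar",(228,234),.075),("knob",(177,222),.084),("long",(360,195),.066),("short",(390,195),.044),("puck",(274,200),.02),("beaker",(359,250),.09),("jar",(250,288),.09)],"wrist":[("cornL",(247,268),.012),("cornR",(325,271),.012),("long",(244,6),.066),("puck",(171,187),.02),("beaker",(471,108),.09)]}.items():
    mw=cam(n)
    for a,p,z in l: print(n,a,unproj(n,p,z,mw).round(4))
for q,z in [("long_pin",.06),("short_pin",.036),("puck",.015),("jar",.05),("beaker",.05)]:
    viewer.get_image("side") if q=="long_pin" else 0
    r=models.trace("side",q)
    if r:print("side",q,unproj("side",r[0]["pixel"],z).round(4))
E
cat > /dev/null; python3 -c "
import cv2;a=cv2.imread('pics/side0.png');b=cv2.imread('pics/scene0.png')
import numpy as np
l=cv2.resize(a[130:340,150:430],(800,600),interpolation=cv2.INTER_CUBIC);cv2.imwrite('pics/sc.png',l)"
```

```text
scene hinge [ 0.5483 -0.321   0.06  ]
scene collar [ 0.5679 -0.1419  0.075 ]
scene knob [ 0.509  -0.2358  0.084 ]
scene long [0.5273 0.1778 0.066 ]
scene short [0.5255 0.2589 0.044 ]
scene puck [0.4312 0.0028 0.02  ]
scene beaker [0.7073 0.0877 0.09  ]
scene jar [ 0.7336 -0.1422  0.09  ]
wrist cornL [ 0.5106 -0.1012  0.012 ]
wrist cornR [ 0.6096 -0.1054  0.012 ]
wrist long [0.5197 0.1758 0.066 ]
wrist puck [0.4258 0.0046 0.02  ]
wrist beaker [0.7198 0.0883 0.09  ]
side long_pin [0.5102 0.185  0.06  ]
side short_pin [0.5195 0.2585 0.036 ]
side puck [0.428  0.0043 0.015 ]
side jar [ 0.7233 -0.1322  0.05  ]
side beaker [0.719  0.0876 0.05  ]
```

View pics/sc.png

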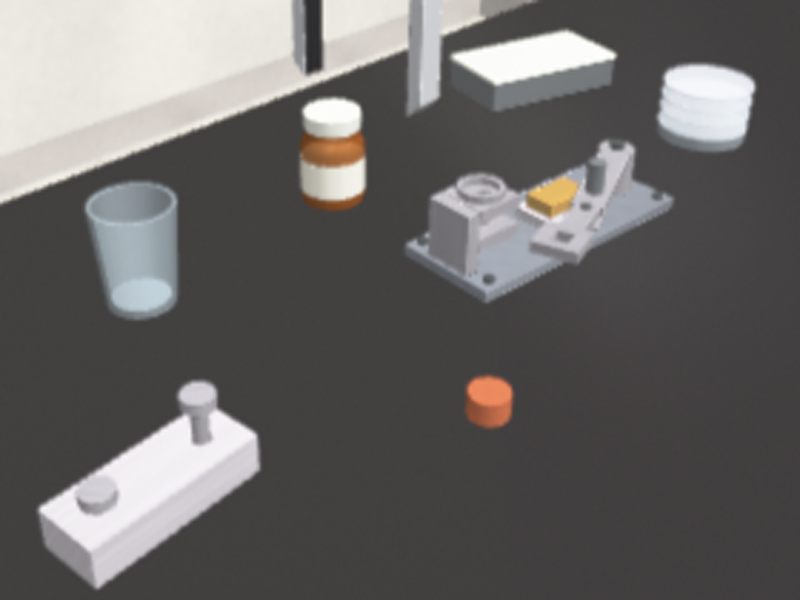

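The side crop confirms the layout. The long pin stands in the hole nearer the clamp (198,400 in the crop) and the short pin in the far hole. The strap is swung out towards the puck side. Next I'll view the clamp from above.

>>> move_arm(increments=[-40,0,0,0,0,0,-40,0,0,0,0,0,-40,0,0,0,0,0,-40,0,0,0,0,0,-40,0,0,0,0,0,-40,0,0,0,0,0,-20,0,0,0,0,0,0,0,0,0,0,0])

```text
time_s: 2.62
tcp_pos: [0.5515, -0.2681, 0.4038]
tcp_rot: [0.0, 0.704, 0.711, 0.001]
contact_force: [0.2, 0.2, -0.3]
width: 0.0939
```

```bash
python3 - <<'E'
from h import *
im,mw=snap("wrist","w1.png");np.savez("w1.npz",W=mw[1]);print(mw[1].round(4).tolist())
for q in ["strap_knob","strap","clamp","link_pivot"]:
    print(q,[(round(d["confidence"],2),np.round(d["pixel"]).tolist(),int(d["pixels"].sum())) for d in models.trace("wrist",q)[:2]])
c=im[0:330,130:430];cv2.imwrite("pics/w1c.png",cv2.resize(c,None,fx=1.8,fy=1.8,interpolation=cv2.INTER_CUBIC)[:,:,::-1])
E
```

```text
[[1.0, 0.0086, 0.0047, 0.55], [0.0096, -0.9679, -0.251, -0.195], [0.0024, 0.251, -0.968, 0.3831], [0.0, 0.0, 0.0, 1.0]]
strap_knob [(0.57, [228.0, 159.0], 5907)]
strap [(0.81, [226.0, 158.0], 6225)]
clamp [(0.7, [270.0, 133.0], 22737)]
link_pivot [(0.74, [228.0, 155.0], 6109)]
```

View pics/w1c.png

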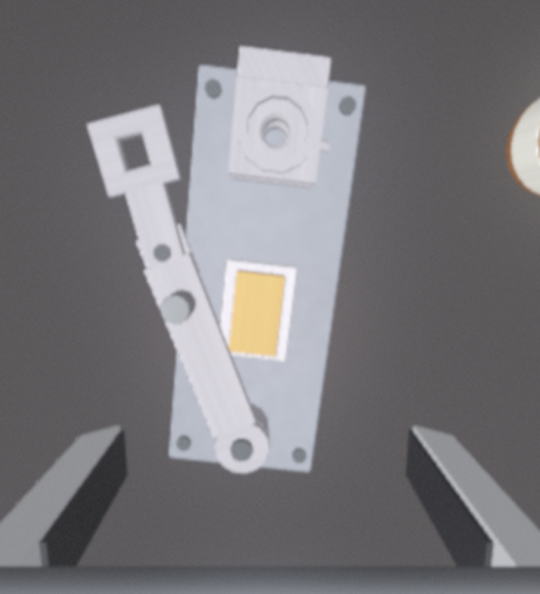

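The clamp shows clearly from above. In the crop the collar is at (276,134), the hinge at (241,449), the knob top at about (180,307), the link pivot at (162,252) and the eye at (134,152). The link lines up closely with the strap. The base corners are (200,66), (365,86), (311,471) and (170,458).

```bash
python3 - <<'E'
from h import *
from scipy.optimize import least_squares
m=viewer.camera_model("wrist");mw=(m,np.load("w1.npz")["W"])
px=lambda p:np.array(p)/1.8+[130,0]
corn=[(200,66),(365,86),(311,471),(170,458)]
mod=np.array([[-50,125,12],[50,125,12],[50,-125,12],[-50,-125,12]])/1e3
P=np.vstack([mod,[[0,.09,.075],[0,-.09,.056]]]); I=[px(c) for c in corn]+[px((276,134)),px((241,449))]
def w(p,P): c,s=np.cos(p[2]),np.sin(p[2]);P=np.atleast_2d(P);return np.c_[p[0]+c*P[:,0]-s*P[:,1],p[1]+s*P[:,0]+c*P[:,1],P[:,2]]
f=lambda p:np.ravel([proj("wrist",a,mw)-b for a,b in zip(w(p,P),I)][:5])
s=least_squares(f,[.56,-.23,-.05]);p=s.x;print(p.round(4),f(p).round(1))
H=w(p,[0,-.09,.05])[0];F=w(p,[0,.09,.075])[0];print("hinge",H,"fork",F,proj("wrist",H+[0,0,.006],mw),I[5])
for n,q,z in [("collar",(276,134),.075),("knobtop",(180,307),.084),("pivot",(162,252),.054),("eye",(134,152),.054)]:
    u=unproj("wrist",px(q),z,mw);d=u-H;print(n,u.round(4),"r",np.hypot(*d[:2]).round(4),"ang",(np.arctan2(-d[0],d[1])-p[2]).round(4))
sm=cam("scene");print("scene fork px",proj("scene",F,sm),"side",proj("side",F))
E
```

```text
[ 0.5473 -0.2344 -0.1003] [-1.4  1.3  0.6  1.6  0.2  3.2 -0.7  2.4  1.  -5.8]
hinge [ 0.53829109 -0.3239533   0.05      ] fork [ 0.55631995 -0.14485846  0.075     ] [265.05299721 247.82677591] [263.88888889 249.44444444]
collar [ 0.5555 -0.1497  0.075 ] r 0.1751 ang 0.0019
knobtop [ 0.5064 -0.2357  0.084 ] r 0.0939 ang 0.4473
pivot [ 0.4928 -0.2089  0.054 ] r 0.1237 ang 0.4773
eye [ 0.4796 -0.1564  0.054 ] r 0.1775 ang 0.4374
scene fork px [225.22415214 230.62986395] side [318.05571913 195.23765481]
```

>>> move_arm(increments=[40,0,0,0,0,0,40,0,0,0,0,0,40,0,0,0,0,0,10,0,0,0,0,0,0,0,0,0,0,0,0,0,0,0,0,0])

```text
time_s: 3.37
tcp_pos: [0.5491, -0.1195, 0.4062]
tcp_rot: [0.001, 0.697, 0.717, 0.003]
contact_force: [0.3, -1.1, 0.1]
width: 0.0938
```

```bash
python3 - <<'E'
from h import *
s=telemetry.observe();print(np.round(s["joint_velocities"],4))
im,mw=snap("wrist","w2.png");np.savez("w2.npz",W=mw[1]);print(mw[1].round(4).tolist())
c=im[90:310,160:400];cv2.imwrite("pics/w2c.png",cv2.resize(c,None,fx=2.5,fy=2.5,interpolation=cv2.INTER_CUBIC)[:,:,::-1])
E
```

```text
[ 0.0376 -0.0172  0.011  -0.0053 -0.0027 -0.0008]
[[0.9996, 0.0249, 0.0132, 0.5465], [0.0274, -0.9681, -0.249, -0.0464], [0.0066, 0.2493, -0.9684, 0.3857], [0.0, 0.0, 0.0, 1.0]]
```

View pics/w2c.png

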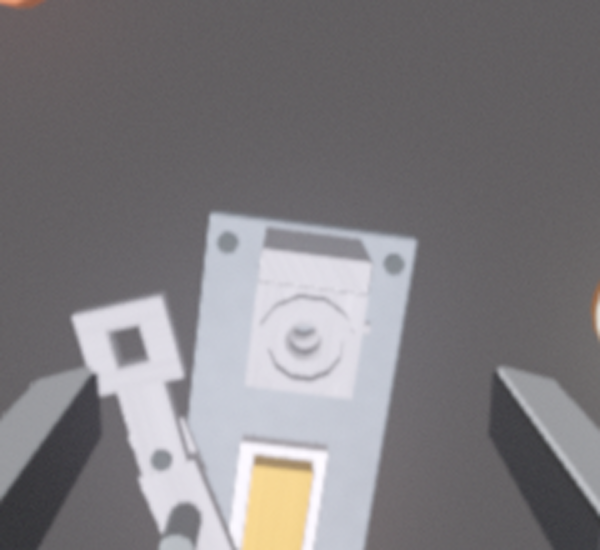

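In this crop the collar is at (305,337), the far base corners at (210,212) and (416,240), the pivot at (161,460) and the eye at (128,346).

```bash
python3 - <<'E'
from h import *
from scipy.optimize import least_squares
m=viewer.camera_model("wrist");A=[(m,np.load(f)["W"]) for f in("w1.npz","w2.npz")]
p1=lambda p:np.array(p)/1.8+[130,0]
p2=lambda p:np.array(p)/2.5+[160,90]
mod={"a":[-50,125,12],"b":[50,125,12],"c":[50,-125,12],"d":[-50,-125,12],"col":[0,90,75]}
obs=[(0,"a",p1((200,66))),(0,"b",p1((365,86))),(0,"c",p1((311,471))),(0,"d",p1((170,458))),(0,"col",p1((276,134))),(1,"a",p2((210,212))),(1,"b",p2((416,240))),(1,"col",p2((305,337)))]
def w(p,P): c,s=np.cos(p[2]),np.sin(p[2]);P=np.array(P)/1e3;return np.array([p[0]+c*P[0]-s*P[1],p[1]+s*P[0]+c*P[1],P[2]])
def adj(v,e):
    W=A[v][1].copy();W[:3,:3]=W[:3,:3]@R.from_rotvec(e[:3]).as_matrix();W[:3,3]+=W[:3,:3]@e[3:];return(m,W)
def f(x):
    r=[proj("wrist",w(x,mod[k]),adj(v,x[3:9]))-o for v,k,o in obs]
    return np.concatenate([np.ravel(r),x[3:6]/.006,x[6:9]/.002])
s=least_squares(f,[.55,-.23,-.1]+[0]*6);x=s.x;print(x.round(4));print(f(x)[:16].round(1))
e=x[3:9];np.save("e.npy",e)
H=w(x,[0,-90,50]);F=w(x,[0,90,75]);print("H",H.round(4),"F",F.round(4))
# triangulations with no adjustment
for k in "ab": print(k,[unproj("wrist",o,.012,A[v]).round(4).tolist() for v,kk,o in obs if kk==k])
print("col",[unproj("wrist",o,.075,A[v]).round(4).tolist() for v,kk,o in obs if kk=="col"],[unproj("wrist",o,.068,A[v]).round(4).tolist() for v,kk,o in obs if kk=="col"])
for n,v,q,z in [("knobtop",0,p1((180,307)),.084),("pivot",0,p1((162,252)),.054),("pivot",1,p2((161,460)),.054),("eye",0,p1((134,152)),.054),("eye",1,p2((128,346)),.054),("hinge",0,p1((241,449)),.056)]:
    u=unproj("wrist",q,z,adj(v,e));d=u-H;print(n,u.round(4),"r",np.hypot(*d[:2]).round(4),"ang",(np.arctan2(-d[0],d[1])-x[2]).round(4))
E
```

```text
[ 5.461e-01 -2.393e-01 -1.008e-01 -1.450e-02 -2.800e-03 -8.000e-04
 -1.000e-04  1.000e-03 -3.800e-03]
[-1.   1.4  0.2  1.6 -0.2  0.7  0.1 -0.1  0.8 -4.7 -0.3  1.4 -0.1  0.6
  0.3  0.5]
H [ 0.537  -0.3288  0.05  ] F [ 0.5552 -0.1498  0.075 ]
a [[0.5115, -0.1038, 0.012], [0.5108, -0.102, 0.012]]
b [[0.6089, -0.1135, 0.012], [0.6089, -0.1128, 0.012]]
col [[0.5555, -0.1497, 0.075], [0.5556, -0.1429, 0.075]] [[0.5556, -0.1487, 0.068], [0.5558, -0.1451, 0.068]]
knobtop [ 0.5047 -0.2407  0.084 ] r 0.0939 ang 0.4527
pivot [ 0.4909 -0.2139  0.054 ] r 0.1238 ang 0.4825
pivot [ 0.4907 -0.2175  0.054 ] r 0.1206 ang 0.4953
eye [ 0.4777 -0.1608  0.054 ] r 0.1782 ang 0.4402
eye [ 0.477  -0.1623  0.054 ] r 0.1771 ang 0.4469
hinge [ 0.5357 -0.3331  0.056 ] r 0.0044 ang 2.9344
```

>>> move_arm(increments=[-40,0,0,0,0,7,0,0,0,0,0,7,0,0,0,0,0,7,0,0,0,0,0,7,0,0,0,0,0,7,0,0,0,0,0,7,0,0,0,0,0,7,0,0,0,0,0,7])

```text
time_s: 4.08
tcp_pos: [0.5502, -0.1724, 0.4058]
tcp_rot: [0.002, 0.955, 0.296, 0.003]
contact_force: [-0.4, 0.1, -1.0]
width: 0.0938
```

>>> move_arm(increments=[0,0,0,0,0,7,0,0,0,0,0,7,0,0,0,0,0,7,0,0,0,0,0,5,0,0,0,0,0,0,0,0,0,0,0,0,0,0,0,0,0,0])

```text
time_s: 4.67
tcp_pos: [0.5496, -0.1833, 0.4047]
tcp_rot: [0.003, 0.998, 0.064, 0.002]
contact_force: [-0.6, 0.1, 0.6]
width: 0.094
```

```bash
python3 - <<'E'
from h import *
s=telemetry.observe();print(np.round(s["joint_velocities"],4),s["q"],s["tcp_pos"])
im,mw=snap("wrist","w3.png");np.savez("w3.npz",W=mw[1]);print(mw[1].round(4).tolist())
q=proj("wrist",[.5555,-.146,.07],mw);print(q)
x0,y0=int(max(0,q[0]-160)),int(max(0,q[1]-120));c=im[y0:y0+240,x0:x0+320];print(x0,y0,c.shape)
cv2.imwrite("pics/w3c.png",cv2.resize(c,None,fx=2.5,fy=2.5,interpolation=cv2.INTER_CUBIC)[:,:,::-1])
E
```

```text
[-0.0176  0.0085 -0.007  -0.0022  0.0016 -0.026 ] [-0.41888325  0.15084069  1.30047361 -0.00335201  1.68394765  1.02313484] [ 0.54962911 -0.183309    0.40466359]
[[0.1279, -0.961, -0.2451, 0.6213], [-0.9918, -0.1223, -0.0378, -0.174], [0.0064, 0.2479, -0.9688, 0.3842], [0.0, 0.0, 0.0, 1.0]]
[239.57978591 190.91624607]
79 70 (240, 320, 3)
```

View pics/w3c.png

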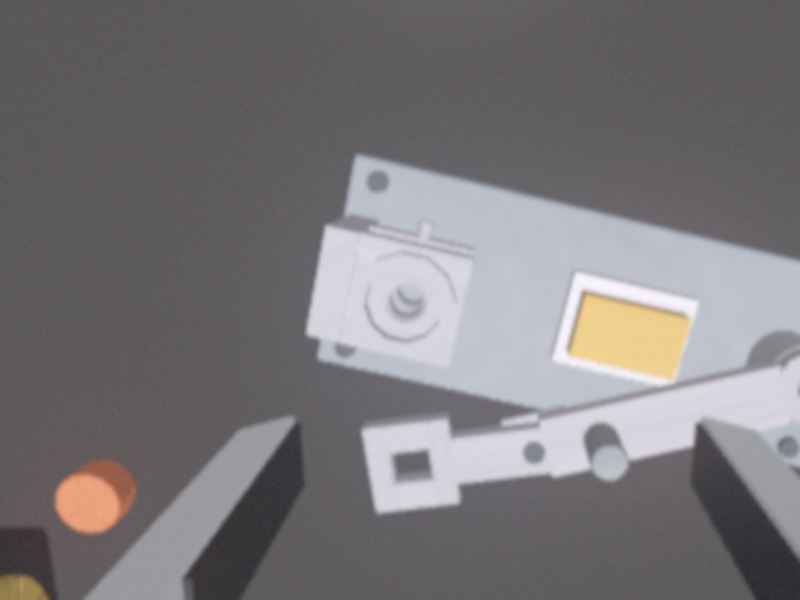

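In this turned view the collar is at (410,296), the base corners at (356,154) and (319,360), the pivot at (534,453), the eye at (411,465) and the knob top at (609,462).

```bash
cat > fit.py <<'E'
from h import *
from scipy.optimize import least_squares
m=viewer.camera_model("wrist");A=[(m,np.load(f)["W"]) for f in("w1.npz","w2.npz","w3.npz")]
px=[lambda p:np.array(p)/1.8+[130,0],lambda p:np.array(p)/2.5+[160,90],lambda p:np.array(p)/2.5+[79,70]]
obs=[(0,"a",(200,66)),(0,"b",(365,86)),(0,"c",(311,471)),(0,"d",(170,458)),(0,"F",(276,134)),(0,"H",(241,449)),(1,"a",(210,212)),(1,"b",(416,240)),(1,"F",(305,337)),
(2,"b",(356,154)),(2,"a",(319,360)),(2,"F",(410,296)),
(0,"K",(180,307)),(0,"P",(162,252)),(1,"P",(161,460)),(0,"E",(134,152)),(1,"E",(128,346)),(2,"P",(534,453)),(2,"E",(411,465)),(2,"K",(609,462))]
mod={"a":[-50,125,12],"b":[50,125,12],"c":[50,-125,12],"d":[-50,-125,12],"F":[0,90,75]}
def w(p,P): c,s=np.cos(p[2]),np.sin(p[2]);P=np.array(P)/1e3;return np.array([p[0]+c*P[0]-s*P[1],p[1]+s*P[0]+c*P[1],P[2]])
def pt(x,k):
    if k=="H":k2=[0,-90,x[11]*1e3]
    elif k in mod:k2=mod[k]
    else:
        a=x[9];d=np.array([-np.sin(a),np.cos(a)]);
        if k=="K":k2=[*(np.array([0,-90])+95*d),84]
        if k=="P":k2=[*(np.array([0,-90])+125*d),54]
        if k=="E":
            b=a+x[10];k2=[*(np.array([0,-90])+125*d+55*np.array([-np.sin(b),np.cos(b)])),54]
    return w(x,k2)
def adj(v,e):
    W=A[v][1].copy();W[:3,:3]=W[:3,:3]@R.from_rotvec(e[:3]).as_matrix();W[:3,3]+=W[:3,:3]@e[3:];return(m,W)
def f(x):
    r=[proj("wrist",pt(x,k),adj(v,x[3:9]))-px[v](o) for v,k,o in obs]
    return np.concatenate([np.ravel(r),x[3:6]/.005,x[6:9]/.0015])
if __name__=="__main__":
    s=least_squares(f,[.55,-.23,-.1]+[0]*6+[.45,0,.056],loss="soft_l1");x=s.x;np.save("x.npy",x);print(x.round(4))
    for (v,k,_),r in zip(obs,f(x)[:2*len(obs)].reshape(-1,2)):print(v,k,r.round(1),end="; ")
    print("\nF",pt(x,"F").round(4),"H",pt(x,"H").round(4),"K",pt(x,"K").round(4),"E",pt(x,"E").round(4))
    for o in obs:
        if o[1]=="F":print(unproj("wrist",px[o[0]](o[2]),.075,A[o[0]]).round(4))
E
python3 fit.py
```

```text
[ 5.470e-01 -2.346e-01 -9.540e-02 -3.400e-03 -1.000e-04  5.000e-04
 -8.000e-04 -1.000e-04 -1.900e-03  4.845e-01 -1.495e-01  6.400e-02]
0 a [-1.4  1.3]; 0 b [0.2 1. ]; 0 c [1.  1.8]; 0 d [0.5 1.5]; 0 F [ 1.  -5.9]; 0 H [1.9 0.1]; 1 a [-0.6  1.9]; 1 b [0.2 0.8]; 1 F [0.7 0.8]; 2 b [ 2.  -0.3]; 2 a [ 2.  -0.2]; 2 F [-4.   2.4]; 0 K [-3.1 -0.2]; 0 P [-0.7 -1. ]; 1 P [-0.5 -2.1]; 0 E [-0.6 -1.8]; 1 E [ 0.  -1.5]; 2 P [-0.3 -0.6]; 2 E [-0.  -0.2]; 2 K [-0.3 -0.3]; 
F [ 0.5556 -0.145   0.075 ] H [ 0.5384 -0.3242  0.064 ] K [ 0.5024 -0.2363  0.084 ] E [ 0.478  -0.1551  0.054 ]
[ 0.5555 -0.1497  0.075 ]
[ 0.5556 -0.1429  0.075 ]
[ 0.5595 -0.1495  0.075 ]
```

```bash
sed -i 's/"F":\[0,90,75\]/"F":[0,90,68]/' fit.py && python3 fit.py && python3 - <<'E'
from h import *
a=cv2.imread("pics/w1.png")[30:110,240:330];b=cv2.imread("pics/w3.png")[150:230,195:285];c=cv2.imread("pics/w2.png")[180:260,235:325]
cv2.imwrite("pics/ring.png",cv2.resize(np.hstack([a,c,b]),None,fx=2.9,fy=2.9*2,interpolation=cv2.INTER_CUBIC))
E
```

```text
[ 5.471e-01 -2.349e-01 -9.610e-02 -3.200e-03  1.000e-04  3.000e-04
 -7.000e-04 -3.000e-04 -1.100e-03  4.811e-01 -1.431e-01  6.220e-02]
0 a [-1.5  1.5]; 0 b [0.4 1.3]; 0 c [0.9 2.4]; 0 d [0.3 2. ]; 0 F [ 0.8 -4.3]; 0 H [1.8 0.1]; 1 a [-0.7  2.4]; 1 b [0.3 1.3]; 1 F [ 0.5 -0.6]; 2 b [ 2.  -0.4]; 2 a [ 1.9 -0.1]; 2 F [-3.2  1.2]; 0 K [-3.   0.2]; 0 P [-0.5 -0.8]; 1 P [-0.3 -1.6]; 0 E [-0.6 -1.7]; 1 E [ 0. -1.]; 2 P [-0.3 -0.7]; 2 E [-0.1 -0.1]; 2 K [-0.2 -0.2]; 
F [ 0.5558 -0.1453  0.068 ] H [ 0.5385 -0.3245  0.0622] K [ 0.5028 -0.2364  0.084 ] E [ 0.4784 -0.1552  0.054 ]
[ 0.5555 -0.1497  0.075 ]
[ 0.5556 -0.1429  0.075 ]
[ 0.5595 -0.1495  0.075 ]
```

View pics/ring.png

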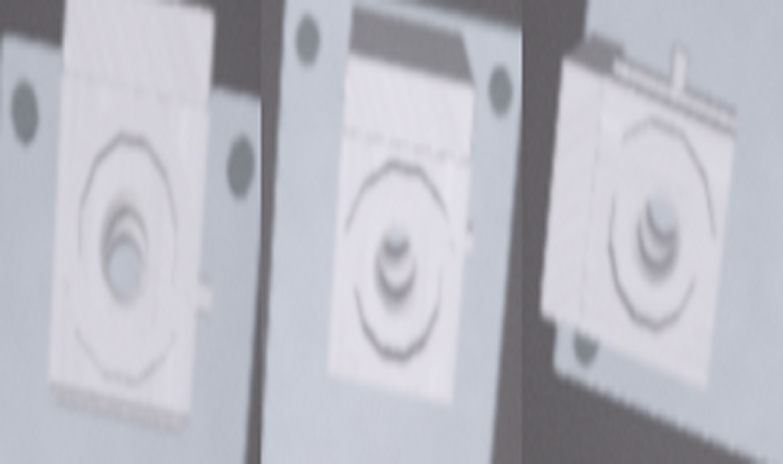

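Stretched side by side, the three crops show the hole mouth at full-image pixels (283.4,73.1), (281.5,225.9) and (242.6,191). I'll use those in place of the ring centre.

```bash
python3 - <<'E'
from fit import *
x=np.load("x.npy")
for e in (np.zeros(6),x[3:9]):
  for v,o in [(0,(283.4,73.1)),(1,(281.5,225.9)),(2,(242.6,191))]:
    print(unproj("wrist",o,.068,adj(v,e)).round(4))
mw=cam("scene");
for p in ([.5558,-.1453,.068],[.5558,-.1485,.068]):print(proj("scene",p,mw),proj("side",p))
im=cv2.imread("pics/scene0.png")[205:285,110:260];im2=cv2.imread("pics/side0.png")[175:245,290:390]
cv2.imwrite("pics/ss.png",np.hstack([cv2.resize(im,None,fx=3.5,fy=5,interpolation=cv2.INTER_CUBIC)[:400],cv2.resize(im2,None,fx=2.7,fy=400/70,interpolation=cv2.INTER_CUBIC)[:400]]))
E
```

```text
[ 0.5557 -0.1475  0.068 ]
[ 0.5554 -0.1463  0.068 ]
[ 0.5554 -0.1489  0.068 ]
[ 0.5551 -0.1478  0.068 ]
[ 0.5548 -0.1472  0.068 ]
[ 0.5546 -0.1482  0.068 ]
[225.1672579  232.95189713] [318.18290087 197.86471812]
[223.67346235 233.28114421] [319.03008665 197.40857128]
```

```bash
cat >> h.py <<'E'
def pose(x,y,z,psi):
    T=np.eye(4);c,s=np.cos(psi),np.sin(psi);T[:3,:3]=np.c_[[-s,c,0],[c,s,0],[0,0,-1]];T[:3,3]=[x,y,z];return T
def plan(*ts,v=30.,hold=1,T0=None):
    """rows via waypoints (x,y,z,psi); v mm/row"""
    T=T_tool() if T0 is None else T0;rows=[]
    for t in ts:
        G=pose(*t);dr=R.from_matrix(T[:3,:3].T@G[:3,:3]).as_rotvec();d=G[:3,3]-T[:3,3]
        n=max(1,int(np.ceil(max(np.linalg.norm(d)*1e3/v,np.degrees(np.linalg.norm(dr))/6.8))))
        loc=T[:3,:3]
        for i in range(n):
            Ri=T[:3,:3]@R.from_rotvec(dr*i/n).as_matrix();rows.append(np.r_[Ri.T@d/n*1e3,np.degrees(dr/n)])
        T=G
    rows+=[np.zeros(6)]*hold
    for i in range(0,len(rows),8):print("[",", ".join(str(int(q)) if q==int(q) else str(q) for r in rows[i:i+8] for q in (np.round(r,1)+0)),"]")
E
python3 - <<'E'
from h import *
plan((.503,-.236,.33,.385),(.503,-.236,.30,.385),hold=2)
E
```

```text
[ -3.3, 2.9, 4.7, 0, 0, -6.5, -3.6, 2.5, 4.7, 0, 0, -6.5, -3.9, 2, 4.7, 0, 0, -6.5, -4.1, 1.6, 4.7, 0, 0, -6.5, -4.3, 1.1, 4.7, 0, 0, -6.5, -4.4, 0.6, 4.7, 0, 0, -6.5, -4.4, 0.1, 4.7, 0, 0, -6.5, -4.4, -0.4, 4.7, 0, 0, -6.5 ]
[ -4.3, -0.9, 4.7, 0, 0, -6.5, -4.2, -1.4, 4.7, 0, 0, -6.5, -4, -1.8, 4.7, 0, 0, -6.5, -3.8, -2.3, 4.7, 0, 0, -6.5, -3.5, -2.7, 4.7, 0, 0, -6.5, -3.2, -3.1, 4.7, 0, 0, -6.5, -2.8, -3.4, 4.7, 0, 0, -6.5, -2.4, -3.7, 4.7, 0, 0, -6.5 ]
[ 0, 0, 15, 0, 0, 0, 0, 0, 15, 0, 0, 0, 0, 0, 0, 0, 0, 0, 0, 0, 0, 0, 0, 0 ]
```

>>> move_arm(increments=[-3,3,5,0,0,-6.5,-3.5,2.5,5,0,0,-6.5,-4,2,5,0,0,-6.5,-4,1.5,5,0,0,-6.5,-4.5,1,5,0,0,-6.5,-4.5,0.5,5,0,0,-6.5,-4.5,0,5,0,0,-6.5,-4.5,-0.5,5,0,0,-6.5], jaw=0, newtons=15)

```text
time_s: 5.38
tcp_pos: [0.5262, -0.2124, 0.3649]
tcp_rot: [0.005, 0.855, 0.518, 0.002]
contact_force: [0.3, -0.1, 0.8]
width: 0.0475
```

>>> move_arm(increments=[-4,-1,5,0,0,-6.5,-4,-1.5,5,0,0,-6.5,-4,-2,5,0,0,-6.5,-4,-2,5,0,0,-6.5,-3.5,-2.5,5,0,0,-6.5,-3,-3,5,0,0,-6.5,-3,-3.5,5,0,0,-6.5,-2,-3.5,5,0,0,-6.5])

```text
time_s: 6.05
tcp_pos: [0.504, -0.2422, 0.3233]
tcp_rot: [0.006, 0.517, 0.856, -0.001]
contact_force: [0.4, 0.3, 0.8]
width: 0.0471
```

>>> move_arm(increments=[0,0,0,0,0,0,0,0,0,0,0,0])

```text
time_s: 6.22
tcp_pos: [0.5033, -0.2428, 0.3221]
tcp_rot: [0.005, 0.517, 0.856, -0.002]
contact_force: [-0.4, -1.0, -0.1]
width: 0.0467
```

```bash
python3 - <<'E'
from h import *
T=T_tool();print(T[:3,3].round(4),np.arctan2(T[1,1],T[0,1]).round(3))
plan((.503,-.236,.30,.385),(.503,-.236,.261,.385),hold=2)
E
```

```text
[ 0.5033 -0.2428  0.3221] 0.485
[ 6.4, 2.8, 22, 0.2, 0.6, 5.7, 0, 0, 19.5, 0, 0, 0, 0, 0, 19.5, 0, 0, 0, 0, 0, 0, 0, 0, 0, 0, 0, 0, 0, 0, 0 ]
```

>>> move_arm(increments=[6.5,3,20,0,0.5,5.5,0,0,14,0,0,0,0,0,14,0,0,0,0,0,8,0,0,0,0,0,0,0,0,0,0,0,0,0,0,0])

```text
time_s: 6.72
tcp_pos: [0.5049, -0.2356, 0.2679]
tcp_rot: [0.005, 0.564, 0.826, 0.001]
contact_force: [0.1, 0.5, -0.0]
width: 0.047
```

```bash
python3 - <<'E'
from h import *
T=T_tool();print(T[:3,3].round(4),np.arctan2(T[1,1],T[0,1]).round(3),R.from_matrix(T[:3,:3].T@pose(0,0,0,.4)[:3,:3]).as_rotvec())
im,mw=snap("wrist","w4.png")
print(proj("wrist",[.503,-.236,.084],mw))
E
```

```text
[ 0.5049 -0.2356  0.2679] 0.373 [ 0.00772586  0.00625239 -0.02661727]
[272.64388352 260.26554309]
```

View pics/w4.png

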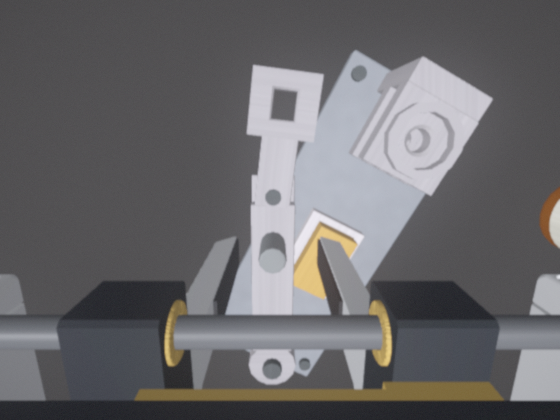

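The knob top at (272,262) lies between the jaws, matching the projection of (272.6,260.3). The strap runs vertically at column 272 and the eye is at (284,104), about 7 mm to the +x side. The strap should therefore line up near +0.04 rad. I'll grip the knob.

```bash
python3 - <<'E'
from h import *
mw=cam("wrist")
for n,p,z in [("F",(417,139),.068),("Ftop",(419,139),.075),("eye",(284,104),.054),("piv",(273,197),.054),("hinge",(272,368),.062),("knob",(272,262),.084)]:print(n,unproj("wrist",p,z,mw).round(4))
E
```

```text
F [ 0.5537 -0.1466  0.068 ]
Ftop [ 0.5517 -0.1471  0.075 ]
eye [ 0.4787 -0.1555  0.054 ]
piv [ 0.4926 -0.209   0.054 ]
hinge [ 0.5353 -0.3208  0.062 ]
knob [ 0.5031 -0.2372  0.084 ]
```

>>> move_arm(increments=[0,0,5,0,0,0,0,0,0,0,0,0,0,0,0,0,0,0,0,0,0,0,0,0,0,0,0,0,0,0,0,0,0,0,0,0], jaw=1, newtons=15)

```text
time_s: 7.27
tcp_pos: [0.5055, -0.2362, 0.2658]
tcp_rot: [0.007, 0.564, 0.826, 0.001]
contact_force: [0.2, 0.8, -1.0]
width: 0.0156
```

```bash
python3 - <<'E'
from h import *
T=T_tool();s=telemetry.observe();print(T[:3,3].round(4),np.arctan2(T[1,1],T[0,1]).round(3),s["contact_force"].round(1),s["width"],s["torque"].round(2))
E
```

```text
[ 0.5055 -0.2362  0.2658] 0.372 [ 0.2  0.8 -1. ] 0.015568875410494698 [ 0.04 -0.11  0.01]
```

>>> move_arm(increments=[-0.1,4.8,0,0,0,2.9,-0.1,4.8,0,0,0,2.9,-0.1,4.8,0,0,0,2.9,-0.1,4.8,0,0,0,2.9,-0.1,4.8,0,0,0,2.9,0,0,0,0,0,0])

```text
time_s: 7.77
tcp_pos: [0.529, -0.2311, 0.2658]
tcp_rot: [0.007, 0.668, 0.744, 0.001]
contact_force: [0.8, -0.2, -1.1]
width: 0.0155
```

```bash
cat >> h.py <<'E'
Hh=np.array([.5379,-.3264])
def st():
    T=T_tool();s=telemetry.observe();g=T[:3,3]+.18*T[:3,2];d=g[:2]-Hh
    print("t",round(float(s["time_s"]),2),"tcp",T[:3,3].round(4),"grasp",g.round(4),"psi",np.arctan2(T[1,1],T[0,1]).round(3),"F",s["contact_force"].round(1),"M",s["torque"].round(2),"w",round(float(s["width"]),4),"r",np.hypot(*d).round(4),"a",(np.arctan2(-d[0],d[1])+.096).round(4))
E
python3 -c "
from h import *
st()"
```

```text
t 7.77 tcp [ 0.529  -0.2311  0.2658] grasp [ 0.5312 -0.2326  0.0858] psi 0.107 F [ 0.8 -0.2 -1.1] M [ 0.06 -0.26 -0.01] w 0.0155 r 0.094 a 0.1672
```

>>> move_arm(increments=[-0.1,4.5,0,0,0,2.9,-0.1,4,0,0,0,2.5,0,0,0,0,0,0,0,0,0,0,0,0])

```text
time_s: 8.1
tcp_pos: [0.5375, -0.2308, 0.2658]
tcp_rot: [0.007, 0.702, 0.712, 0.001]
contact_force: [-0.2, -0.4, -0.9]
width: 0.0153
```

```bash
python3 -c "
from h import *
st()
im,mw=snap('wrist','w5.png');print(proj('wrist',[.555,-.1475,.068],mw))
print(unproj('wrist',(200,200),.06,mw))
cv2.imwrite('pics/w5c.png',cv2.resize(im[:270,150:450],None,fx=2.2,fy=2.2,interpolation=cv2.INTER_CUBIC)[:,:,::-1])"
```

```text
t 8.1 tcp [ 0.5375 -0.2308  0.2658] grasp [ 0.5397 -0.2324  0.0858] psi 0.015 F [-0.2 -0.4 -0.9] M [0.05 0.11 0.01] w 0.0153 r 0.094 a 0.0769
[310.03992815 102.97968712]
[ 0.49278289 -0.20274521  0.06      ]
```

View pics/w5c.png

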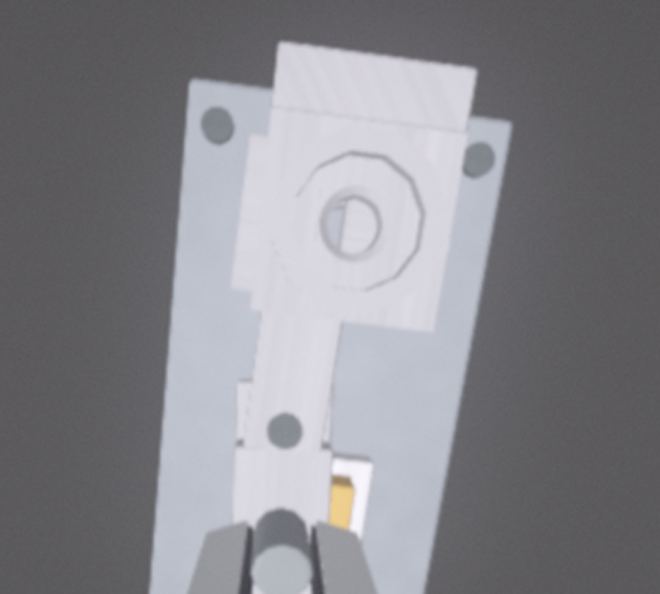

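The fork hole is at crop (351,225), i.e. full pixel (309.5,102.3), and the projection of my fork estimate is (310,103). The eye's right edge shows inside the hole at crop column 342 and the plate's left edge at about 240, so the strap must go a few mm further towards +x.

```bash
python3 -c "
from h import *
mw=cam('wrist')
px=lambda p:np.array(p)/2.2+[150,0]
F=unproj('wrist',px((351,225)),.068,mw);e=unproj('wrist',px((342,225)),.054,mw);l=unproj('wrist',px((240,225)),.054,mw);l2=unproj('wrist',px((240,225)),.044,mw)
p=unproj('wrist',px((285,430)),.054,mw)
print(F,e,l,l2,p)
u=np.array([np.cos(-.096),np.sin(-.096),0])
for q in (F,e,l,p):print(q@u*1e3)
d=p[:2]-Hh;print(np.hypot(*d),np.arctan2(-d[0],d[1])+.096)
d=F[:2]-Hh;print(np.hypot(*d),np.arctan2(-d[0],d[1])+.096)
"
```

```text
[ 0.55474261 -0.14718456  0.068     ] [ 0.55390908 -0.14636876  0.054     ] [ 0.52757283 -0.14677795  0.054     ] [ 0.52713514 -0.14619279  0.044     ] [ 0.54006851 -0.20078817  0.054     ]
566.2963421134752
565.388458699643
539.212689047732
556.8278561624956
0.12563054207903884 0.07873813161304881
0.180005134315598 0.0022955489528732054
```

>>> move_arm(increments=[0,2,0,0,0,1.2,0,2,0,0,0,1.2,0,0,0,0,0,0,0,0,0,0,0,0])

```text
time_s: 8.48
tcp_pos: [0.541, -0.2309, 0.2658]
tcp_rot: [0.007, 0.717, 0.697, 0.001]
contact_force: [-0.3, 0.4, -0.1]
width: 0.0159
```

```bash
python3 -c "
from h import *
st()
a=cv2.imread('pics/w5.png');print(a[102,292:328].tolist().__str__().replace(' ',''))
im,mw=snap('wrist','w6.png');F=[.5549,-.1473,.068];q=proj('wrist',F,mw).round(1);print(q)
b=im[int(q[1]),int(q[0])-18:int(q[0])+19,::-1];print(int(q[0])-18,b.tolist().__str__().replace(' ',''))"
```

```text
t 8.48 tcp [ 0.541  -0.2309  0.2658] grasp [ 0.543  -0.2326  0.0858] psi -0.029 F [-0.3  0.4 -0.1] M [0.05 0.12 0.11] w 0.0159 r 0.094 a 0.0413
[[224,215,217],[220,211,213],[215,207,209],[197,189,191],[185,177,179],[186,178,179],[195,185,184],[204,194,190],[207,196,191],[207,195,191],[206,196,191],[206,194,190],[201,190,187],[193,184,184],[205,197,198],[216,208,211],[221,213,214],[221,213,215],[222,213,215],[223,215,217],[222,213,215],[223,214,216],[222,214,216],[223,214,216],[223,214,216],[222,214,216],[222,214,216],[221,213,215],[216,207,209],[196,187,189],[184,176,178],[195,187,189],[214,206,208],[219,211,213],[219,212,214],[220,213,214]]
[296.5 101.1]
278 [[225,217,219],[223,215,217],[222,213,216],[212,204,206],[194,187,189],[185,177,179],[187,179,180],[198,188,186],[206,195,191],[208,196,192],[208,196,192],[207,196,192],[208,197,192],[206,195,190],[207,195,191],[206,195,190],[206,195,191],[206,195,191],[207,196,191],[207,195,191],[207,195,191],[207,196,192],[206,196,192],[205,193,190],[198,188,186],[190,181,181],[189,181,182],[206,198,200],[215,207,209],[216,208,211],[204,196,198],[192,184,186],[201,193,195],[215,208,209],[219,211,213],[220,213,215],[220,213,215]]
```

```bash
python3 -c "
from h import *
mw=cam('wrist');u=np.array([np.cos(-.096),np.sin(-.096),0])
c=unproj('wrist',(296.2,101.1),.068,mw);print(c)
for x in (303,304):
  e=unproj('wrist',(x,101.1),.054,mw);print(e,(e-c)@u*1e3)
im=viewer.get_image('wrist')
for r in (92,96,106,110):
  print(r,im[r,278:316,2].tolist())
"
```

```text
[ 0.5547368  -0.14730938  0.068     ]
[ 0.55956371 -0.14656405  0.054     ] 4.733243770154357
[ 0.56013197 -0.14657995  0.054     ] 5.300411581264784
92 [225, 225, 224, 223, 220, 209, 197, 192, 190, 187, 184, 185, 186, 189, 187, 185, 185, 186, 190, 195, 200, 208, 214, 217, 217, 214, 204, 189, 184, 194, 208, 219, 222, 221, 221, 221, 221, 221]
96 [224, 224, 221, 216, 200, 190, 188, 190, 191, 197, 202, 206, 207, 207, 207, 206, 206, 207, 206, 207, 206, 204, 199, 192, 188, 196, 202, 199, 208, 199, 189, 196, 214, 221, 221, 221, 221, 221]
106 [225, 224, 225, 222, 211, 192, 184, 185, 194, 203, 207, 207, 207, 207, 207, 207, 206, 208, 207, 207, 207, 208, 209, 206, 198, 191, 199, 215, 216, 204, 195, 206, 214, 216, 217, 220, 220, 220]
110 [225, 224, 224, 225, 223, 221, 212, 195, 184, 184, 191, 197, 203, 206, 207, 208, 208, 208, 207, 208, 209, 208, 208, 204, 194, 190, 198, 198, 199, 208, 211, 212, 214, 217, 220, 221, 220, 219]
```

>>> move_arm(increments=[0,1.2,0,0,0,0.7,0,0,0,0,0,0,0,0,0,0,0,0])

```text
time_s: 8.83
tcp_pos: [0.5422, -0.231, 0.2658]
tcp_rot: [0.007, 0.722, 0.692, 0.001]
contact_force: [-0.2, -0.1, -1.3]
width: 0.0154
```

```bash
cat > chk.py <<'E'
from h import *
st()
im,mw=snap('wrist','wx.png');u=np.array([np.cos(-.096),np.sin(-.096),0]);q=proj('wrist',[.5548,-.1473,.068],mw);print(q.round(1))
r=int(round(q[1]));x0=int(q[0])-18
for dr in (-4,0,4):print(r+dr,x0,im[r+dr,x0:x0+38,2].tolist())
for k in range(2,12):
  e=unproj('wrist',(q[0]+k,r),.054,mw);print(round(q[0]+k,1),((e-[.5548,-.1473,.054])@u*1e3).round(2),end=' ')
E
python3 chk.py
```

```text
t 8.83 tcp [ 0.5422 -0.231   0.2658] grasp [ 0.5442 -0.2327  0.0858] psi -0.042 F [-0.2 -0.1 -1.3] M [-0.05  0.09  0.04] w 0.0154 r 0.0939 a 0.0291
[292.  100.7]
97 273 [224, 224, 224, 221, 208, 192, 186, 187, 192, 197, 203, 208, 208, 208, 207, 207, 207, 206, 206, 206, 206, 206, 206, 205, 203, 197, 191, 198, 215, 220, 212, 195, 198, 214, 220, 221, 221, 221]
101 273 [224, 224, 224, 221, 204, 189, 183, 188, 200, 207, 208, 208, 208, 207, 206, 207, 206, 206, 207, 206, 206, 207, 206, 206, 206, 204, 199, 200, 206, 214, 210, 191, 188, 205, 215, 219, 221, 220]
105 273 [224, 225, 224, 223, 219, 200, 187, 183, 188, 199, 206, 207, 207, 206, 206, 206, 207, 206, 206, 207, 207, 208, 208, 207, 205, 201, 208, 215, 218, 214, 197, 192, 205, 215, 216, 218, 220, 220]
294.0 1.86 295.0 2.42 296.0 2.99 297.0 3.56 298.0 4.12 299.0 4.69 300.0 5.26 301.0 5.83 302.0 6.39 303.0 6.96
```

The boundary at about column 299.5 did not shift with the strap, so it belongs to the bottom cheek's hole. By dead reckoning from the earlier view, the eye is centred at about a=0.035. I'll back up a touch, release and rise.

>>> move_arm(increments=[0,-0.6,0,0,0,-0.3,0,0,0,0,0,0])

```text
time_s: 9.05
tcp_pos: [0.5419, -0.2309, 0.2658]
tcp_rot: [0.008, 0.72, 0.694, 0.001]
contact_force: [-0.9, 0.3, -1.0]
width: 0.0158
```

```bash
python3 -c "
from h import *
st()"
```

```text
t 9.05 tcp [ 0.5419 -0.2309  0.2658] grasp [ 0.544  -0.2326  0.0858] psi -0.036 F [-0.9  0.3 -1. ] M [-0.07  0.12  0.04] w 0.0158 r 0.094 a 0.0307
```

>>> move_arm(increments=[0,0,0,0,0,0,0,0,0,0,0,0,0,0,-20,0,0,0,0,0,-30,0,0,0,0,0,-30,0,0,0,0,0,-20,0,0,0], jaw=0)

```text
time_s: 9.55
tcp_pos: [0.5392, -0.2293, 0.3621]
tcp_rot: [-0.001, 0.72, 0.694, -0.001]
contact_force: [-0.1, -0.1, -0.3]
width: 0.0465
```

```bash
python3 -c "
from h import *
st()
plan((.520,.1,.37,-.03),hold=2,v=38)"
```

```text
t 9.55 tcp [ 0.5392 -0.2293  0.3621] grasp [ 0.5387 -0.2295  0.1821] psi -0.037 F [-0.1 -0.1 -0.3] M [ 0.01 -0.07 -0.07] w 0.0465 r 0.0969 a 0.0876
[ 36.5, -3.5, -0.9, 0, 0, 0, 36.5, -3.5, -0.9, 0, 0, 0, 36.5, -3.4, -0.9, 0, 0, 0, 36.5, -3.4, -0.9, 0, 0, 0, 36.5, -3.4, -0.9, 0, 0, 0, 36.5, -3.3, -0.9, 0, 0, 0, 36.5, -3.3, -0.9, 0, 0, 0, 36.5, -3.3, -0.9, 0, 0, 0 ]
[ 36.5, -3.3, -0.9, 0, 0, 0, 0, 0, 0, 0, 0, 0, 0, 0, 0, 0, 0, 0 ]
```

>>> move_arm(increments=[36.5,-3.5,-1,0,0,0,36.5,-3.5,-1,0,0,0,36.5,-3.5,-1,0,0,0,36.5,-3.5,-1,0,0,0,36.5,-3.5,-1,0,0,0,36.5,-3.5,-1,0,0,0,36.5,-3.5,-1,0,0,0,36.5,-3.5,-1,0,0,0])

```text
time_s: 10.22
tcp_pos: [0.523, 0.0669, 0.3798]
tcp_rot: [0.01, 0.726, 0.688, 0.003]
contact_force: [0.9, 0.4, 0.4]
width: 0.0471
```

>>> move_arm(increments=[25,-2.5,0,0,0,0,0,0,0,0,0,0,0,0,0,0,0,0,0,0,0,0,0,0])

```text
time_s: 10.55
tcp_pos: [0.5199, 0.1, 0.3814]
tcp_rot: [0.009, 0.722, 0.691, 0.005]
contact_force: [-0.5, -0.5, 0.3]
width: 0.0473
```

```bash
python3 -c "
from h import *
st()
im,mw=snap('wrist','w7.png')
for q in ('long_pin','short_pin','stand'):
  for d in models.trace('wrist',q)[:2]:
    p=d['pixels'];rr,cc=np.nonzero(p);print(q,d['confidence'],d['pixel'],p.sum(),cc.min(),cc.max(),rr.min(),rr.max(),unproj('wrist',d['pixel'],.066 if q=='long_pin' else .044,mw).round(4))
c=im[0:300,130:430];cv2.imwrite('pics/w7c.png',cv2.resize(c,None,fx=2,fy=2,interpolation=cv2.INTER_CUBIC)[:,:,::-1])"
```

```text
t 10.55 tcp [0.5199 0.1    0.3814] grasp [0.5235 0.0987 0.2015] psi -0.044 F [-0.5 -0.5  0.3] M [0.   0.01 0.02] w 0.0473 r 0.4254 a 0.13
long_pin 0.85 [265.2, 116.5] 579 254 280 103 129 [0.518  0.1794 0.066 ]
short_pin 0.62 [257.8, 25.8] 642 245 270 10 40 [0.5152 0.2576 0.044 ]
stand 0.74 [265.1, 69.5] 6114 229 293 0 144 [0.5197 0.2213 0.044 ]
```

View pics/w7c.png

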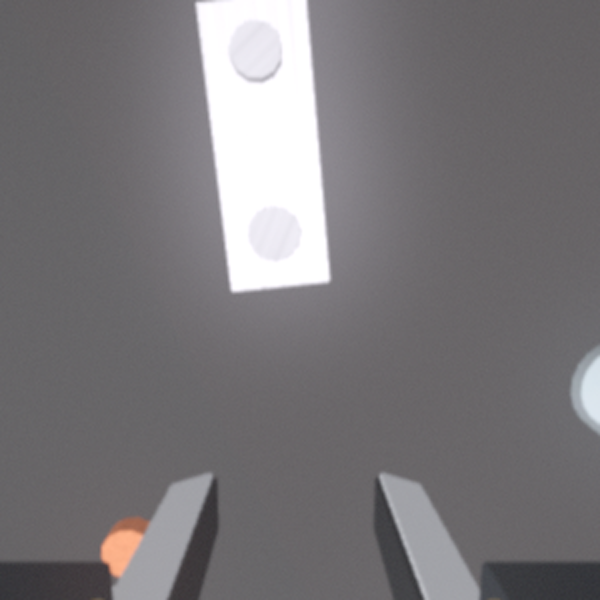

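The long pin's head is at crop (275,234), on the stand end nearer the clamp. The short pin is at (256,50). I'll go over the long pin and level the tool.

```bash
python3 -c "
from h import *
print(unproj('wrist',(267.5,117),.066))
plan((.5195,.179,.32,-.05),hold=2,v=30)"
```

```text
[0.52036188 0.17760834 0.066     ]
[ 20.1, -1.4, 15.1, 0.3, 0.1, 0.1, 20.1, -1.3, 15.2, 0.3, 0.1, 0.1, 20.1, -1.3, 15.2, 0.3, 0.1, 0.1, 20, -1.2, 15.3, 0.3, 0.1, 0.1, 0, 0, 0, 0, 0, 0, 0, 0, 0, 0, 0, 0 ]
```

>>> move_arm(increments=[20,-1,15,0.3,0.1,0,20,-1,15,0.3,0.1,0,20,-1,15,0.3,0.1,0,17,-1,12,0.3,0.1,0,0,0,0,0,0,0,0,0,0,0,0,0])

```text
time_s: 11.25
tcp_pos: [0.5235, 0.1705, 0.3229]
tcp_rot: [0.001, 0.728, 0.685, 0.0]
contact_force: [0.5, 0.1, -0.7]
width: 0.047
```

```bash
python3 -c "
from h import *
st()
im,mw=snap('wrist','w8.png')
for q in ('long_pin',):
  for d in models.trace('wrist',q)[:2]:
    p=d['pixels'];rr,cc=np.nonzero(p);c=((cc.min()+cc.max())/2,(rr.min()+rr.max())/2);print(q,d['confidence'],d['pixel'],p.sum(),cc.min(),cc.max(),rr.min(),rr.max(),unproj('wrist',c,.066,mw).round(4))
plan((.5198,.178,.30,-.05),(.5198,.178,.247,-.05),hold=2,v=20)"
```

```text
t 11.25 tcp [0.5235 0.1705 0.3229] grasp [0.5237 0.1703 0.1429] psi -0.061 F [ 0.5  0.1 -0.7] M [-0.01  0.01 -0.03] w 0.047 r 0.4969 a 0.1245
long_pin 0.95 [270.9, 211.7] 771 257 287 194 225 [0.5195 0.1816 0.066 ]
[ 3.8, -2.1, 11.7, 0.1, 0, -0.3, 3.8, -2.1, 11.7, 0.1, 0, -0.3, 0, 0, 17.7, 0, 0, 0, 0, 0, 17.7, 0, 0, 0, 0, 0, 17.7, 0, 0, 0, 0, 0, 0, 0, 0, 0, 0, 0, 0, 0, 0, 0 ]
```

>>> move_arm(increments=[5,-2,12,0.1,0,0,5,-2,12,0,0,0,0,0,17,0,0,0,0,0,17,0,0,0,0,0,12,0,0,0,0,0,0,0,0,0,0,0,0,0,0,0])

```text
time_s: 11.93
tcp_pos: [0.5207, 0.1779, 0.2509]
tcp_rot: [0.002, 0.731, 0.682, 0.003]
contact_force: [0.4, -0.1, -0.0]
width: 0.0472
```

```bash
python3 -c "
from h import *
st()
plan((.5195,.180,.247,-.05),hold=2,v=20)"
```

```text
t 11.93 tcp [0.5207 0.1779 0.2509] grasp [0.522  0.1779 0.0709] psi -0.069 F [ 0.4 -0.1 -0. ] M [-0.02 -0.04 -0.02] w 0.0472 r 0.5046 a 0.1274
[ 2, -1.4, 3.9, 0.4, 0, -1.1, 0, 0, 0, 0, 0, 0, 0, 0, 0, 0, 0, 0 ]
```

Fine-correct, then close on the head.

>>> move_arm(increments=[2.2,-1.5,4,0.4,0,0,0,0,0,0,0,0,0,0,0,0,0,0])

```text
time_s: 12.18
tcp_pos: [0.5195, 0.1803, 0.2476]
tcp_rot: [0.0, 0.731, 0.682, 0.001]
contact_force: [-0.6, 0.1, 0.6]
width: 0.0472
```

>>> move_arm(increments=[0,0,0,0,0,0,0,0,0,0,0,0,0,0,0,0,0,0,0,0,0,0,0,0,0,0,0,0,0,0], jaw=1, newtons=30)

```text
time_s: 12.6
tcp_pos: [0.5202, 0.1806, 0.2503]
tcp_rot: [0.001, 0.731, 0.682, 0.003]
contact_force: [-0.3, -0.4, -1.1]
width: 0.0228
```

```bash
python3 -c "
from h import *
st()"
```

```text
t 12.6 tcp [0.5202 0.1806 0.2503] grasp [0.5214 0.181  0.0703] psi -0.069 F [-0.3 -0.4 -1.1] M [ 0.04  0.04 -0.05] w 0.0228 r 0.5077 a 0.1285
```

>>> move_arm(increments=[0,0,-12,0,0,0,0,0,-18,0,0,0,0,0,-25,0,0,0,0,0,-25,0,0,0,0,0,-15,0,0,0,0,0,0,0,0,0])

```text
time_s: 13.1
tcp_pos: [0.5193, 0.1801, 0.3505]
tcp_rot: [0.001, 0.731, 0.682, 0.002]
contact_force: [0.7, 0.5, -0.8]
width: 0.023
```

```bash
python3 -c "
from h import *
st()
plan((.5536,-.1463,.355,-.07),hold=2,v=36)"
```

```text
t 13.1 tcp [0.5193 0.1801 0.3505] grasp [0.52   0.1803 0.1705] psi -0.069 F [ 0.7  0.5 -0.8] M [ 0.01 -0.07 -0.04] w 0.023 r 0.507 a 0.1312
[ -32.3, 5.7, -0.5, 0, 0, 0, -32.3, 5.7, -0.5, 0, 0, 0, -32.3, 5.7, -0.5, 0, 0, 0, -32.3, 5.7, -0.5, 0, 0, 0, -32.3, 5.7, -0.5, 0, 0, 0, -32.3, 5.7, -0.5, 0, 0, 0, -32.3, 5.7, -0.5, 0, 0, 0, -32.3, 5.7, -0.5, 0, 0, 0 ]
[ -32.3, 5.7, -0.5, 0, 0, 0, -32.3, 5.7, -0.5, 0, 0, 0, 0, 0, 0, 0, 0, 0, 0, 0, 0, 0, 0, 0 ]
```

>>> move_arm(increments=[-32,5.5,-0.5,0,0,0,-32,5.5,-0.5,0,0,0,-32,5.5,-0.5,0,0,0,-32,5.5,-0.5,0,0,0,-32,5.5,-0.5,0,0,0,-32,5.5,-0.5,0,0,0,-32,5.5,-0.5,0,0,0,-32,5.5,-0.5,0,0,0])

```text
time_s: 13.77
tcp_pos: [0.5455, -0.0815, 0.3535]
tcp_rot: [-0.001, 0.726, 0.688, 0.004]
contact_force: [0.7, 0.7, -0.5]
width: 0.0233
```

>>> move_arm(increments=[-32,5.5,-0.5,0,0,0,-20,4,-0.5,0,0,0,0,0,0,0,0,0,0,0,0,0,0,0])

```text
time_s: 14.1
tcp_pos: [0.5511, -0.1431, 0.351]
tcp_rot: [-0.002, 0.729, 0.684, 0.002]
contact_force: [-0.5, 0.7, -1.5]
width: 0.0227
```

```bash
python3 -c "
from h import *
st()
plan((.5536,-.1463,.325,-.07),hold=2,v=20)"
```

```text
t 14.1 tcp [ 0.5511 -0.1431  0.351 ] grasp [ 0.551 -0.142  0.171] psi -0.064 F [-0.5  0.7 -1.5] M [ 0.06  0.03 -0.  ] w 0.0227 r 0.1849 a 0.0249
[ -1.6, 1.4, 13, 0, -0.2, 0.2, -1.6, 1.4, 13, 0, -0.2, 0.2, 0, 0, 0, 0, 0, 0, 0, 0, 0, 0, 0, 0 ]
```

>>> move_arm(increments=[-1.6,1.3,12,0,-0.2,0,-1.6,1.2,11,0,-0.1,0,0,0,0,0,0,0,0,0,0,0,0,0])

```text
time_s: 14.43
tcp_pos: [0.5531, -0.1433, 0.3239]
tcp_rot: [-0.002, 0.728, 0.685, -0.0]
contact_force: [0.1, -0.2, -1.1]
width: 0.0228
```

```bash
python3 -c "
from h import *
st()
im,mw=snap('wrist','w9.png')
print('F',proj('wrist',[.5548,-.1473,.068],mw),'Ftop',proj('wrist',[.5548,-.1473,.075],mw))
T=T_tool();f=T@np.array([0,0,.2423,1]);print('foot model',f.round(4),proj('wrist',f[:3],mw))
q=proj('wrist',f[:3],mw).astype(int);print(q)
for n in ('wrist','scene','side'):
  if n!='wrist':viewer.get_image(n)
  for d in models.trace(n,'long_pin')[:1]:
    p=d['pixels'];rr,cc=np.nonzero(p);print(n,d['confidence'],d['pixel'],p.sum(),cc.min(),cc.max(),rr.min(),rr.max())
y0=max(0,q[1]-110);x0=q[0]-110
a=cv2.resize(im[y0:y0+220,x0:x0+220],None,fx=2.5,fy=2.5,interpolation=cv2.INTER_CUBIC)[:,:,::-1];print('crop',x0,y0)
cv2.imwrite('pics/w9c.png',a)"
```

```text
t 14.43 tcp [ 0.5531 -0.1433  0.3239] grasp [ 0.5524 -0.1427  0.1439] psi -0.061 F [ 0.1 -0.2 -1.1] M [-0.01  0.01 -0.01] w 0.0228 r 0.1842 a 0.0175
F [282.39327466 229.40733025] Ftop [282.49363341 232.2991651 ]
foot model [ 0.5518 -0.1423  0.0812  1.    ] [278.1303722  228.72638777]
[278 228]
wrist 0.92 [274.2, 258.7] 1650 257 298 225 282
scene 0.6 [224.4, 220.3] 83 218 227 206 228
crop 168 118
```

View pics/w9c.png

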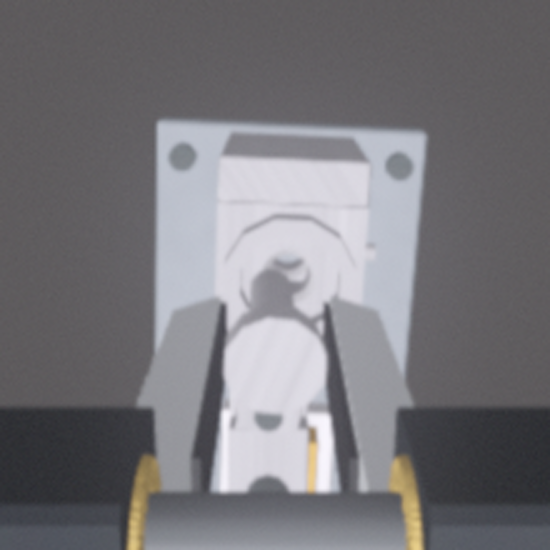

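This view shows the pin over the fork: head top at crop (276,368), foot around (272,278), collar centred at about (291.5,281) and the hole mouth at about (290,270). I'll compute the offset from foot to hole within this one image.

```bash
python3 -c "
from h import *
mw=cam('wrist');T=T_tool()
f=unproj('wrist',(276.8,229.2),.0812,mw);h=unproj('wrist',(278.4,265.2),.1392,mw);c=unproj('wrist',(284.3,227.3),.068,mw);c2=unproj('wrist',(284.6,230.5),.075,mw)
print('foot',f,'head',h,'hole',c,c2);print('model head',T@np.array([0,0,.1843,1]))
im=cv2.imread('pics/w9.png');g=cv2.cvtColor(im,cv2.COLOR_BGR2GRAY)
for r in range(214,240,3):print(r,g[r,258:306].tolist())
"
```

```text
foot [ 0.55184169 -0.14437322  0.0812    ] head [ 0.55277355 -0.14674207  0.1392    ] hole [ 0.55747246 -0.14749516  0.068     ] [ 0.55754486 -0.14780028  0.075     ]
model head [ 0.5532225  -0.14382414  0.14145845  1.        ]
214 [217, 215, 214, 210, 200, 197, 208, 215, 216, 216, 217, 216, 217, 217, 217, 217, 218, 217, 218, 219, 219, 218, 218, 218, 219, 219, 217, 218, 218, 218, 218, 217, 217, 218, 216, 216, 216, 216, 217, 216, 216, 215, 217, 216, 215, 212, 206, 208]
217 [216, 209, 198, 195, 207, 214, 217, 216, 216, 215, 216, 217, 219, 219, 219, 219, 218, 217, 217, 218, 217, 216, 214, 213, 214, 213, 214, 215, 216, 216, 216, 216, 217, 216, 216, 215, 215, 215, 215, 215, 216, 216, 217, 216, 217, 216, 215, 212]
220 [202, 197, 208, 214, 216, 216, 216, 216, 216, 216, 216, 217, 219, 219, 218, 219, 218, 214, 207, 201, 195, 196, 198, 199, 198, 199, 200, 201, 202, 204, 206, 211, 215, 216, 216, 216, 215, 214, 214, 214, 216, 217, 217, 217, 217, 216, 216, 216]
223 [211, 215, 216, 216, 216, 216, 216, 216, 215, 215, 216, 217, 219, 219, 218, 212, 199, 189, 179, 162, 149, 143, 145, 152, 155, 154, 15
[... 632 characters left out ...]
 200, 208, 213, 208, 187, 164, 154, 149, 144, 142, 138, 137, 136, 138, 136, 136, 136, 136, 134, 135, 134, 135, 138, 140, 147, 158, 180, 200, 207, 211, 214, 213, 213, 214, 216, 218, 217, 216, 210, 202, 210, 216]
235 [215, 216, 216, 216, 215, 206, 175, 174, 200, 205, 181, 161, 155, 149, 144, 142, 138, 138, 136, 138, 136, 137, 137, 135, 136, 136, 139, 155, 170, 181, 191, 198, 203, 207, 211, 215, 214, 213, 213, 216, 216, 216, 212, 203, 189, 197, 211, 215]
238 [198, 211, 215, 216, 216, 215, 209, 183, 165, 178, 171, 161, 154, 149, 145, 143, 141, 138, 137, 137, 138, 136, 137, 137, 137, 136, 145, 174, 196, 205, 209, 212, 214, 215, 215, 216, 214, 213, 209, 196, 189, 187, 172, 159, 157, 161, 168, 173]
```

>>> move_arm(increments=[-0.6,3.5,0,0,-0.1,0,0,0,3,0,0,0,0,0,3,0,0,0,0,0,0,0,0,0])

```text
time_s: 15.07
tcp_pos: [0.5575, -0.145, 0.321]
tcp_rot: [0.001, 0.728, 0.685, 0.0]
contact_force: [-0.2, -0.9, -1.3]
width: 0.0233
```

```bash
python3 -c "
from h import *
st();T=T_tool();print(T[:3,2].round(4))"
```

```text
t 15.07 tcp [ 0.5575 -0.145   0.321 ] grasp [ 0.558  -0.1453  0.141 ] psi -0.061 F [-0.2 -0.9 -1.3] M [ 0.01 -0.01 -0.06] w 0.0233 r 0.1822 a -0.0144
[ 0.0024 -0.0016 -1.    ]
```

```bash
python3 -c "
from h import *
for i in range(3):
  im,mw=snap('wrist','w10.png');T=T_tool();print(T[:3,3].round(4),T[:3,2].round(4))
f=T@np.array([0,0,.2423,1]);print('foot',f,proj('wrist',f[:3],mw),'F',proj('wrist',[.5552,-.147,.068],mw))
g=cv2.cvtColor(im,cv2.COLOR_RGB2GRAY)
for r in range(212,246,3):print(r,g[r,256:304].tolist())
"
```

```text
[ 0.5575 -0.145   0.3212] [ 0.0025 -0.0017 -1.    ]
[ 0.5575 -0.145   0.3213] [ 0.0027 -0.0017 -1.    ]
[ 0.5575 -0.145   0.3215] [ 0.0029 -0.0018 -1.    ]
foot [ 0.55823054 -0.14545327  0.07919531  1.        ] [278.62191387 229.36123257] F [274.70432274 226.90183637]
212 [213, 216, 216, 217, 217, 216, 216, 217, 217, 217, 218, 217, 218, 218, 219, 218, 217, 218, 219, 218, 217, 218, 218, 218, 218, 217, 218, 218, 217, 216, 216, 216, 216, 216, 216, 216, 216, 216, 216, 212, 203, 197, 209, 217, 218, 219, 219, 218]
215 [216, 216, 216, 216, 217, 218, 219, 219, 219, 219, 219, 218, 217, 217, 217, 215, 212, 211, 213, 213, 213, 215, 217, 216, 216, 215, 217, 217, 216, 216, 216, 215, 215, 214, 216, 216, 216, 217, 217, 216, 215, 210, 194, 200, 213, 219, 220, 218]
218 [216, 217, 216, 216, 217, 218, 219, 219, 219, 219, 217, 211, 204, 197, 194, 195, 196, 197, 199, 199, 199, 200, 202, 206, 208, 211, 215, 216, 216, 215, 215, 215, 215, 215, 217, 218, 216, 217, 216, 216, 216, 216, 214, 204, 196, 210, 217, 217]
221 [216, 215, 215, 214, 216, 218, 219, 219, 215, 205, 193, 186, 178, 170, 155, 146, 145, 147, 1
[... 1402 characters left out ...]
, 193, 209, 214, 217, 217, 216, 206, 181, 160, 154, 148, 143, 140, 138, 138, 138, 139, 138, 138, 137, 137, 138, 137, 144, 177, 203, 211, 209, 202, 186, 174, 189, 207, 215, 216, 208, 176, 148, 152, 162, 160, 155, 156]
242 [99, 94, 141, 190, 181, 159, 146, 147, 159, 176, 187, 180, 162, 149, 144, 144, 140, 140, 139, 140, 139, 139, 140, 140, 139, 141, 139, 138, 139, 140, 143, 147, 148, 157, 184, 206, 214, 216, 216, 216, 205, 161, 105, 96, 129, 150, 155, 155]
245 [82, 91, 145, 200, 214, 212, 201, 176, 158, 151, 148, 146, 146, 147, 152, 155, 165, 181, 195, 200, 199, 195, 189, 186, 184, 179, 178, 173, 170, 167, 158, 147, 143, 139, 146, 158, 176, 194, 209, 215, 206, 162, 105, 86, 112, 153, 158, 156]
```

```bash
python3 -c "
from h import *
mw=cam('wrist');p=unproj('wrist',(276.6,235),.0822,mw);h=unproj('wrist',(274.3,226.4),.068,mw);print(p,h,(h-p)*1e3, (T_tool()[:3,:3].T@(h-p)*1e3).round(1))
st()"
```

```text
[ 0.55658693 -0.14875676  0.0822    ] [ 0.55495495 -0.14668151  0.068     ] [ -1.63198777   2.07525221 -14.2       ] [ 2.  -1.8 14.2]
t 15.22 tcp [ 0.5575 -0.145   0.3215] grasp [ 0.5581 -0.1453  0.1415] psi -0.061 F [ 0.7 -0.1 -0.3] M [0.05 0.02 0.01] w 0.0232 r 0.1822 a -0.0148
```

>>> move_arm(increments=[1.8,-1.6,0,0,0,0,0,0,0,0,0,0,0,0,3,0,0,0,0,0,3,0,0,0,0,0,0,0,0,0])

```text
time_s: 15.63
tcp_pos: [0.5558, -0.143, 0.3153]
tcp_rot: [0.002, 0.729, 0.685, 0.001]
contact_force: [-0.3, 1.1, -0.0]
width: 0.0225
```

```bash
python3 -c "
from h import *
st();T=T_tool();print(T[:3,2].round(4))"
```

```text
t 15.63 tcp [ 0.5558 -0.143   0.3153] grasp [ 0.5564 -0.1433  0.1353] psi -0.062 F [-0.3  1.1 -0. ] M [ 0.01  0.03 -0.02] w 0.0225 r 0.184 a -0.005
[ 0.0035 -0.002  -1.    ]
```

>>> move_arm(increments=[0,0,2.5,0,0,0,0,0,2.5,0,0,0,0,0,2,0,0,0,0,0,0,0,0,0])

```text
time_s: 15.97
tcp_pos: [0.5559, -0.1431, 0.3075]
tcp_rot: [0.002, 0.729, 0.685, 0.001]
contact_force: [0.1, -0.6, -0.1]
width: 0.0227
```

>>> move_arm(increments=[0,0,2,0,0,0,0,0,0,0,0,0])

```text
time_s: 16.13
tcp_pos: [0.5561, -0.1433, 0.3055]
tcp_rot: [0.003, 0.729, 0.685, 0.001]
contact_force: [0.5, -0.9, -1.1]
width: 0.023
```

```bash
python3 -c "
from h import *
st();T=T_tool();print(T[:3,2].round(4))"
```

```text
t 16.13 tcp [ 0.5561 -0.1433  0.3055] grasp [ 0.5569 -0.1438  0.1255] psi -0.062 F [ 0.5 -0.9 -1.1] M [-0.09 -0.05 -0.01] w 0.023 r 0.1836 a -0.0079
[ 0.0047 -0.0029 -1.    ]
```

```bash
python3 -c "
from h import *
T=T_tool();print(np.degrees(R.from_matrix(T[:3,:3].T@pose(0,0,0,-.062)[:3,:3]).as_rotvec()))"
```

```text
[0.2777692  0.15113448 0.01169621]
```

>>> move_arm(increments=[0,0,2,0,0,0,0,0,2,0,0,0,0,0,2,0,0,0,0,0,0,0,0,0])

```text
time_s: 16.47
tcp_pos: [0.5561, -0.1434, 0.2988]
tcp_rot: [0.003, 0.729, 0.685, 0.001]
contact_force: [0.3, 0.0, -1.4]
width: 0.0227
```

>>> move_arm(increments=[0,0,2,0,0,0,0,0,0,0,0,0])

```text
time_s: 16.63
tcp_pos: [0.5561, -0.1434, 0.2964]
tcp_rot: [0.003, 0.729, 0.685, 0.001]
contact_force: [0.6, -0.6, -1.2]
width: 0.0225
```

```bash
python3 -c "
from h import *
st();T=T_tool();print(T[:3,2].round(4))"
```

```text
t 16.63 tcp [ 0.5561 -0.1434  0.2964] grasp [ 0.5569 -0.1439  0.1164] psi -0.062 F [ 0.6 -0.6 -1.2] M [-0.06  0.01  0.07] w 0.0225 r 0.1834 a -0.0077
[ 0.0044 -0.003  -1.    ]
```

Foot at about 0.054 with no contact force. I'll keep going gently.

>>> move_arm(increments=[0,0,2,0,0,0,0,0,1,0,0,0,0,0,0,0,0,0])

```text
time_s: 16.88
tcp_pos: [0.5561, -0.1434, 0.2931]
tcp_rot: [0.003, 0.729, 0.685, 0.001]
contact_force: [-0.0, -0.7, -0.2]
width: 0.0228
```

>>> move_arm(increments=[0,0,2,0,0,0,0,0,0,0,0,0])

```text
time_s: 17.05
tcp_pos: [0.5561, -0.1434, 0.2909]
tcp_rot: [0.003, 0.729, 0.685, 0.001]
contact_force: [0.5, 0.1, -1.5]
width: 0.023
```

>>> move_arm(increments=[0,0,2,0,0,0,0,0,0,0,0,0])

```text
time_s: 17.22
tcp_pos: [0.5561, -0.1434, 0.2888]
tcp_rot: [0.003, 0.729, 0.685, 0.001]
contact_force: [-0.5, 0.7, -1.4]
width: 0.0229
```

>>> move_arm(increments=[0,0,2,0,0,0,0,0,2,0,0,0,0,0,0,0,0,0])

```text
time_s: 17.47
tcp_pos: [0.5562, -0.1434, 0.2844]
tcp_rot: [0.003, 0.729, 0.685, 0.001]
contact_force: [0.5, -0.8, -0.9]
width: 0.023
```

>>> move_arm(increments=[0,0,2,0,0,0,0,0,2,0,0,0,0,0,0,0,0,0,0,0,0,0,0,0])

```text
time_s: 17.8
tcp_pos: [0.5561, -0.1435, 0.2798]
tcp_rot: [0.003, 0.729, 0.685, 0.0]
contact_force: [0.2, 0.0, -0.1]
width: 0.0228
```

```bash
python3 -c "
from h import *
st()"
```

```text
t 17.8 tcp [ 0.5561 -0.1435  0.2798] grasp [ 0.5569 -0.144   0.0998] psi -0.062 F [ 0.2  0.  -0.1] M [-0.07 -0.03  0.02] w 0.0228 r 0.1833 a -0.0078
```

No force yet, with the foot at about 37 mm. I'll release, rise above the head, close the fingers and push from on top.

>>> move_arm(increments=[0,0,0,0,0,0,0,0,0,0,0,0,0,0,0,0,0,0], jaw=0)

```text
time_s: 18.05
tcp_pos: [0.5562, -0.1433, 0.28]
tcp_rot: [0.002, 0.729, 0.685, 0.001]
contact_force: [0.2, 0.3, -0.1]
width: 0.0393
```

>>> move_arm(increments=[0,0,-10,0,0,0,0,0,-20,0,0,0,0,0,-5,0,0,0,0,0,0,0,0,0])

```text
time_s: 18.38
tcp_pos: [0.5559, -0.143, 0.3173]
tcp_rot: [0.002, 0.729, 0.685, 0.001]
contact_force: [-0.4, -0.5, -0.1]
width: 0.0469
```

>>> move_arm(increments=[-2,0,0,0,0,0,0,0,0,0,0,0,0,0,0,0,0,0,0,0,0,0,0,0,0,0,0,0,0,0], jaw=1)

```text
time_s: 18.8
tcp_pos: [0.5555, -0.1452, 0.3166]
tcp_rot: [0.002, 0.729, 0.685, 0.001]
contact_force: [0.2, -0.7, 0.7]
width: 0.0168
```

```bash
python3 -c "
from h import *
st()
im=viewer.get_image('scene');cv2.imwrite('pics/s2.png',im[:,:,::-1])
for q,z in (('long_pin',.09),('strap',.05)):
  for d in models.trace('scene',q)[:1]:
    rr,cc=np.nonzero(d['pixels']);print(q,d['confidence'],d['pixel'],len(rr),cc.min(),cc.max(),rr.min(),rr.max())
for z in (.075,.078,.092,.095,.112):print(z,proj('scene',[.555,-.147,z]).round(1))
"
```

```text
t 18.8 tcp [ 0.5555 -0.1452  0.3166] grasp [ 0.5561 -0.1455  0.1366] psi -0.062 F [ 0.2 -0.7  0.7] M [-0.03 -0.02  0.05] w 0.0168 r 0.1818 a -0.0045
strap 0.74 [179.5, 247.8] 1199 130 234 233 261
0.075 [224.1 230.4]
0.078 [224.  229.4]
0.092 [223.5 224.4]
0.095 [223.4 223.3]
0.112 [222.9 217.2]
```

>>> move_arm(increments=[0,0,6,0,0,0,0,0,6,0,0,0,0,0,3,0,0,0,0,0,0,0,0,0])

```text
time_s: 19.28
tcp_pos: [0.5556, -0.1451, 0.2996]
tcp_rot: [0.001, 0.729, 0.685, 0.0]
contact_force: [-0.0, 0.5, -1.0]
width: 0.0009
```

>>> move_arm(increments=[0,0,3,0,0,0,0,0,3,0,0,0])

```text
time_s: 19.45
tcp_pos: [0.5556, -0.1451, 0.293]
tcp_rot: [0.001, 0.729, 0.685, 0.0]
contact_force: [-0.2, 0.4, -0.1]
width: 0.0003
```

>>> move_arm(increments=[0,0,3,0,0,0,0,0,3,0,0,0])

```text
time_s: 19.62
tcp_pos: [0.5556, -0.1451, 0.2864]
tcp_rot: [0.001, 0.729, 0.685, 0.0]
contact_force: [0.1, 0.1, 0.3]
width: 0.0003
```

```bash
python3 -c "
from h import *
st()"
```

```text
t 19.62 tcp [ 0.5556 -0.1451  0.2864] grasp [ 0.5561 -0.1454  0.1064] psi -0.062 F [0.1 0.1 0.3] M [ 0.02  0.06 -0.05] w 0.0003 r 0.1819 a -0.0043
```

```bash
python3 -c "
from h import *
a=viewer.get_image('scene');b=viewer.get_image('side');w=viewer.get_image('wrist')
A=cv2.resize(a[190:270,180:270],(400,356),interpolation=cv2.INTER_CUBIC);B=cv2.resize(b[160:240,275:365],(400,356),interpolation=cv2.INTER_CUBIC)
W=cv2.resize(w[180:310,180:380],(364,237),interpolation=cv2.INTER_CUBIC);o=np.zeros((594,800,3),np.uint8);o[:356]=np.hstack([A,B]);o[356:593,:364]=W
cv2.imwrite('pics/s3.png',o[:,:,::-1])
for n in('scene','side','wrist'):
  for d in models.trace(n,'long_pin')[:2]:
    rr,cc=np.nonzero(d['pixels']);print(n,d['confidence'],d['pixel'],len(rr),cc.min(),cc.max(),rr.min(),rr.max())
"
```

```text
side 0.48 [318.2, 194.4] 54 313 322 191 197
wrist 0.49 [275.7, 236.0] 163 268 295 230 238
wrist 0.3 [275.9, 216.2] 11362 218 341 167 388
```

View pics/s3.png

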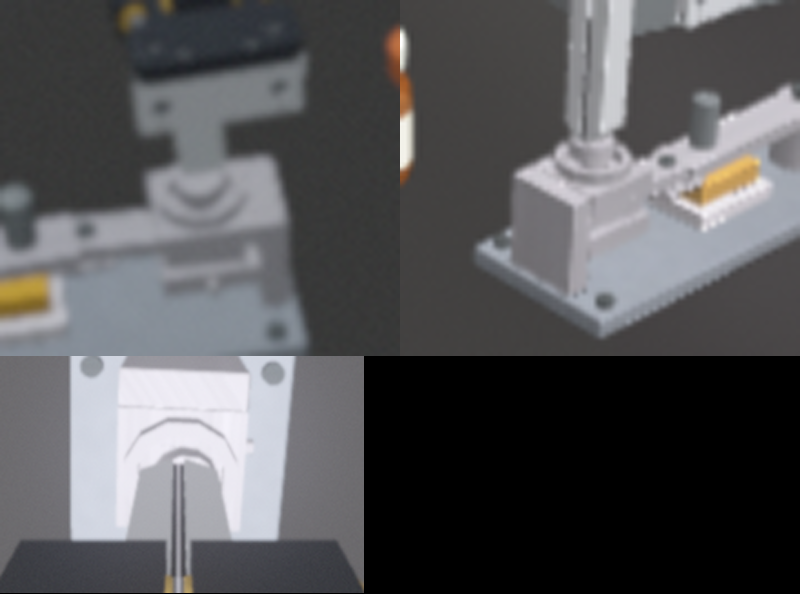

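The head sits low in the collar directly under the fingertips, with the strap running into the fork. I'll keep pushing.

>>> move_arm(increments=[0,0,2,0,0,0,0,0,2,0,0,0])

```text
time_s: 20.08
tcp_pos: [0.556, -0.1453, 0.2841]
tcp_rot: [0.003, 0.729, 0.685, 0.001]
contact_force: [-1.1, 0.2, 3.4]
width: 0.0005
```

>>> move_arm(increments=[0,0,2,0,0,0,0,0,2,0,0,0])

```text
time_s: 20.25
tcp_pos: [0.5559, -0.1452, 0.2817]
tcp_rot: [0.003, 0.729, 0.685, 0.001]
contact_force: [-2.5, 0.4, 4.3]
width: 0.0004
```

>>> move_arm(increments=[0,0,2,0,0,0,0,0,2,0,0,0])

```text
time_s: 20.42
tcp_pos: [0.5557, -0.1452, 0.279]
tcp_rot: [0.003, 0.729, 0.685, 0.001]
contact_force: [-2.0, 0.2, 5.8]
width: 0.0005
```

>>> move_arm(increments=[0,0,3,0,0,0,0,0,3,0,0,0])

```text
time_s: 20.58
tcp_pos: [0.5553, -0.145, 0.2775]
tcp_rot: [0.003, 0.728, 0.685, 0.001]
contact_force: [-8.1, 2.9, 21.3]
width: 0.0004
```

```bash
python3 -c "
from h import *
st()"
```

```text
t 20.58 tcp [ 0.5553 -0.145   0.2775] grasp [ 0.5565 -0.1457  0.0975] psi -0.061 F [-8.1  2.9 21.3] M [0.54 1.54 0.03] w 0.0004 r 0.1817 a -0.0065
```

>>> move_arm(increments=[0,0,4,0,0,0,0,0,3,0,0,0])

```text
time_s: 20.75
tcp_pos: [0.555, -0.1448, 0.2777]
tcp_rot: [0.005, 0.728, 0.685, 0.002]
contact_force: [-6.3, 1.2, 10.6]
width: 0.0006
```

```bash
python3 -c "
from h import *
st()"
```

```text
t 20.75 tcp [ 0.555  -0.1448  0.2777] grasp [ 0.5566 -0.1456  0.0977] psi -0.061 F [-6.3  1.2 10.6] M [ 0.44  1.05 -0.03] w 0.0006 r 0.1817 a -0.007
```

That is a firm stop at a tip height of about 78.6 mm (expected head top 78 mm). I'll rise and check.

>>> move_arm(increments=[0,0,-10,0,0,0,0,0,-30,0,0,0,-30,0,-30,0,0,0,-30,0,-20,0,0,0,-20,0,0,0,0,0,0,0,0,0,0,0,0,0,0,0,0,0])

```text
time_s: 21.33
tcp_pos: [0.55, -0.226, 0.3704]
tcp_rot: [0.006, 0.727, 0.686, 0.002]
contact_force: [-1.0, -0.1, 0.2]
width: 0.0005
```

```bash
python3 -c "
from h import *
st()
for n in('scene','side','wrist'):
  im,mw=snap(n,'f_'+n+'.png')
  p=[proj(n,[.555,-.147,z],mw).round(1).tolist() for z in (.078,.083,.088)]
  print(n,'expected head top at z .078/.083/.088',p)
  for q in ('long_pin','strap','short_pin','puck','jar','beaker'):
   for d in models.trace(n,q)[:1]:
    rr,cc=np.nonzero(d['pixels']);u=unproj(n,d['pixel'],.078 if q=='long_pin' else .05,mw);print(n,q,round(d['confidence'],2),np.round(d['pixel'],1),len(rr),cc.min(),cc.max(),rr.min(),rr.max(),u.round(4) if q=='long_pin' else '')
"
```

```text
t 21.33 tcp [ 0.55   -0.226   0.3704] grasp [ 0.5521 -0.2272  0.1904] psi -0.058 F [-1.  -0.1  0.2] M [0.   0.01 0.02] w 0.0005 r 0.1002 a -0.046
scene expected head top at z .078/.083/.088 [[224.0, 229.4], [223.8, 227.6], [223.7, 225.8]]
scene long_pin 0.71 [391.5 192.7] 53 385 392 192 199 [0.5548 0.2415 0.078 ]
scene strap 0.56 [179.  248.1] 1181 130 234 232 261 
scene short_pin 0.56 [392.2 194.7] 67 384 393 192 200 
scene puck 0.6 [272.7 203.1] 170 268 280 196 210 
scene jar 0.61 [249.4 305. ] 1439 235 265 278 330 
scene beaker 0.81 [358.8 267.7] 1535 343 378 243 295 
side expected head top at z .078/.083/.088 [[319.1, 194.0], [319.3, 192.1], [319.4, 190.2]]
side strap 0.86 [346.1 188.6] 559 321 371 179 209 
side short_pin 0.74 [181.8 300.7] 188 176 190 296 311 
side puck 0.64 [320.2 271.4] 213 314 328 262 278 
side jar 0.81 [264.6 185.9] 788 254 277 166 203 
side beaker 0.64 [200.7 215.4] 1300 180 212 194 241 
wrist expected head top at z .078/.083/.088 [[275.7, 117.1], [275.7, 117.0], [275.8, 116.8]]
wrist long_pin 0.8 [276.  115.3] 633 264 291 102 131 [ 0.5553 -0.1456  0.078 ]
wrist strap 0.68 [266.2 193.3] 2610 254 284 144 240 
wrist jar 0.66 [476.3  95.8] 6930 414 532 64 137 
wrist beaker 0.17 [266.1 194.2] 2591 254 283 143 240
```

```bash
python3 -c "
from h import *
workorder.job_done();st()"
```

```text
the job is handed in; nothing more can be done
the job is handed in; nothing more can be done
```

The clamp is closed as far as my checks show, and I handed the job in at about 21.5 s. The hand-in gives no verdict, so success is not confirmed.

**What I did:**
- I gripped the knob and swung the strap to about +0.03 rad, the angle where the pictures put the loose eye in line with the fork's holes.
- I moved the long pin over the fork and lowered it through top cheek and eye. It met no resistance, so no sweep of the strap was needed.
- I let go, then pushed the head down with closed fingers. It moved at about 4–6 N, then stopped firmly at 21 N, with the fingertips 78.5–78.7 mm above the bench. The head top when home should be at 78 mm.
- I lifted clear, so the robot touches nothing.

**Last checks:**
- **Long pin:** the wrist camera finds its head centred within about 1.5 mm of where the hole was measured. Height comes only from the fingertip stop, about 0.5 mm above nominal and inside the 2 mm allowance.
- **Bystanders:** the puck, beaker and jar appear at essentially their starting pixels, and the short pin is still in the stand.

**Checks that failed or disagreed:**
- The scene camera's "long_pin" match was really the short pin in the stand, and the side camera did not find the long pin at all.
- One reading I first took for the eye's edge turned out to be the bottom cheek's hole. The strap angle therefore came from the earlier view plus the measured arm motion, and I did not re-measure it after release.
- I did not measure the long pin's tilt separately after seating.

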